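Sort sample jars by heft and turn the status plate

ROBOT

A 7-joint arm with a two-finger parallel gripper is mounted at the origin on the work surface. World frame = base frame: x ahead of the robot, y to its left, z up, the work surface at z = 0. Lengths are in mm, angles in degrees, forces in N, time in s.
With the tool pointing down it reaches from about 350 to 775 mm from the base axis. Payload 3.1 kg.
Tool frame: the origin (TCP) lies at the very end of the fingers, on their centre line; the grasp point (between the pads) lies 19 mm behind it; z points along the fingers, x is the direction in which the jaws open and shut, and the axes are right-handed (so a half turn about z gives the same grasp; the last joint's range is limited). The gripper opens to 85 mm and grips with 20 to 120 N. Pads are 22 mm wide; open, the fingers measure 114 mm over their backs; the gripper's body (76 mm by 85 mm) begins 54 mm behind the grasp point. The pads swing forward as they close: fully open they stand 13 mm farther back than shut.
Start: joints at [63.787, 17.813, 0.802, 86.603, -0.252, 75.585, -1.558], TCP at [222.19, -503.14, 210.904] pointing down, gripper open.
Joint ranges: [-154.91, 154.91], [-16.99, 109.72], [-72.82, 74.43], [7.12, 147.25], [-82.49, 262.49], [11.32, 116.49], [-174.64, 174.64]. Speed limits (degrees/s): [159.86, 159.86, 180, 180, 180, 180, 180].

INTERFACE

Orientations are given as a 3x3 rotation matrix whose columns are the frame's x, y, z axes.
In Python, from plant import r gives the robot as it stands. The module is installed in compiled form; this text tells all that it offers.
- The arm moves only by the shell command python3 -m jog 'ROWS' [OPENING] [FORCE]. ROWS is JSON, a list of rows, each an object of numbers: "x", "y", "z": the shift along the tool's x, y, z in mm; "ax", "ay", "az": the turn, a rotation vector about the tool's x, y, z in rad. A call has exactly 5 rows; each row is the pose to reach, as a shift and turn from the pose measured when the call began, along the tool's axes at that moment; what a row does not reach only later rows make up. A row lasts 1/12 s, in which the tool goes at most 41.7 mm and 7.16 degrees, less where a joint would pass 70% of its speed; a pose out of reach is approached as far as the arm can. A call with a gripper value outside its range is refused whole. OPENING is the finger opening in mm, from 0 to 85.4, set as the call begins (- or left out, the last holds). The fingers move at their own pace and stop on an object; FORCE is the grip in N (left out, the last holds). Time passes only in rows, so rows that repeat a pose let the fingers close, or fill a call up. It gives the time, the measured TCP pose, the force and the opening at its end, in the units of the state.
- r.sense(): the state, without advancing time (a new reading comes with each control period).
- r.grab_frame(name): name is "scene" or "top"; returns a dict with "color" (384x512x3 uint8, red, green, blue), "fovy" (degrees; the focal length in pixels is half the picture's height over the tangent of half this angle, whatever the lens; pixels are square), "cx", "cy" (the principal point, pixels), "rvec" (rotation vector, rad) and "tvec" (3), from world to camera coordinates, as OpenCV has them. Camera axes: x right, y down, z forward; pixel columns grow to the right and rows downward; lengths in mm; the calibration is good to about 2 mm. A picture is of the moment at which its call begins. There is no depth.
- r.close_job(): hands the job in, once; it reports no verdict.
The state is a dict: "clock": time; "joint_pos": joint angles; "dq": joint speeds; "joint_torque": joint torques, N m; "tool_pos": TCP position; "eef_rot": TCP orientation; "ft_force": force on the tool from outside, world axes, zero at the start; "torque": the same for the moment, N m; "gripper_width": finger opening in mm.
Only numpy, scipy, OpenCV 4.12 (cv2) and the standard library are available. Lean on these libraries where they do the work, as an engineer would, in place of code of your own. Each camera call takes 0.05 s, during which the arm holds its last target.

TASK

The white sample jars on the control desk look alike, but some are full and some empty: lift each one to feel its weight, and put the full ones in the yellow tray and the empty ones in the grey tray, none on top of another. When all are sorted, turn the status plate over so that it lies on its stand with the green face up, then press the green button on the grey box fully down to report it. Do not press the red button, and leave everything else on the desk alone.

Things in the scene. Friction and masses are not known exactly. Their poses are not given: they have to be found in the camera images.
- jar_a: sample jar, white opaque square body 54 x 54 x 56 mm, round blue cap 42 mm across and 14 mm high (70 mm in all); all look alike. Full ones weigh about 450 g (380 to 520), empty ones about 120 g (100 to 140); only the weight tells. Loose; origin at the centre of its underside, z up through the cap, x and y square to the sides. May be absent
- jar_b: sample jar, white opaque square body 54 x 54 x 56 mm, round blue cap 42 mm across and 14 mm high (70 mm in all); all look alike. Full ones weigh about 450 g (380 to 520), empty ones about 120 g (100 to 140); only the weight tells. Loose; origin at the centre of its underside, z up through the cap, x and y square to the sides. May be absent
- jar_c: sample jar, white opaque square body 54 x 54 x 56 mm, round blue cap 42 mm across and 14 mm high (70 mm in all); all look alike. Full ones weigh about 450 g (380 to 520), empty ones about 120 g (100 to 140); only the weight tells. Loose; origin at the centre of its underside, z up through the cap, x and y square to the sides. May be absent
- jar_d: sample jar, white opaque square body 54 x 54 x 56 mm, round blue cap 42 mm across and 14 mm high (70 mm in all); all look alike. Full ones weigh about 450 g (380 to 520), empty ones about 120 g (100 to 140); only the weight tells. Loose; origin at the centre of its underside, z up through the cap, x and y square to the sides. May be absent
- jar_e: sample jar, white opaque square body 54 x 54 x 56 mm, round blue cap 42 mm across and 14 mm high (70 mm in all); all look alike. Full ones weigh about 450 g (380 to 520), empty ones about 120 g (100 to 140); only the weight tells. Loose; origin at the centre of its underside, z up through the cap, x and y square to the sides. May be absent
- jar_f: sample jar, white opaque square body 54 x 54 x 56 mm, round blue cap 42 mm across and 14 mm high (70 mm in all); all look alike. Full ones weigh about 450 g (380 to 520), empty ones about 120 g (100 to 140); only the weight tells. Loose; origin at the centre of its underside, z up through the cap, x and y square to the sides. May be absent
- tray_yellow: yellow tray, fixed to the desk, 245 (x) x 135 (y) x 30 mm high outside, walls and floor 5 mm; origin at the centre of its underside, x along its length, z up; room for three jars in a row along x; takes the full jars
- tray_grey: grey tray, fixed to the desk, 245 (x) x 135 (y) x 30 mm high outside, walls and floor 5 mm; origin at the centre of its underside, x along its length, z up; room for three jars in a row along x; takes the empty jars
- stand: status plate's stand, fixed: two wings 66 mm wide, 50 mm long, rise 30 degrees to the +y and -y sides of a valley along the stand's x axis, on a base 70 (x) x 130 (y) x 6 mm; the wings' upper faces run from 8 mm beside the valley's middle, 10 mm high, to 51 mm beside it, 35 mm high. Origin: centre of the base's underside, below the valley; z up
- plate: loose plate 64 (x) x 90 (y) x 8 mm, 120 g, red on +z, green on -z; origin: its centre. Starts red up on the stand's +y wing at 30 degrees, foot in the valley; upper edge (+y) 78 mm from the valley, 51 to 58 mm high, 27 mm out beyond the wing. Pushed at that edge inwards and up, it tips about its foot past upright and falls on the other wing, green up
- station: grey push-button box, fixed to the desk, 80 (x) x 130 (y) x 45 mm high, origin at the centre of its underside, z up; the green button is on its top 32 mm to +y of the middle, the red one 32 mm to -y
- green_button_top (a point): top centre of the green push button, 28 mm across, on the grey box; pressed straight down
- green_button (a joint): travel of the green button: 0 released, 0.006 m fully down, springs back; about 5 N presses it fully
- red_button (a joint): travel of the red button, same make, beside the green one; not to be pressed
- fuse_1: black fuse block 20 x 24 x 18 mm, loose among the jars; not part of the job; origin at the centre of its underside
- fuse_2: orange fuse block 20 x 24 x 18 mm, loose among the jars; not part of the job; origin at the centre of its underside
- mug: white mug, 76 mm across, 90 mm high; not part of the job; origin at the centre of its underside
- radio: black hand radio lying flat, 110 x 56 x 34 mm with an aerial 90 mm long along +x; not part of the job; origin at the centre of its underside
- padlock: small brass padlock lying flat, 26 x 32 x 18 mm, its shackle to +x; not part of the job; origin at the centre of its underside
- tape_roll: orange tape roll, 44 mm across, 18 mm high, lying flat; not part of the job; origin at the centre of its underside
Not all that is in view belongs to the job. Leave any purple look-alike of the jar_f alone.

How it is judged (in metres and radians):
On the way, in this order (a step that is already met when the one before it is completed fails the run):
1. every full jar is in the yellow tray and every empty jar in the grey tray (((x of jar_a in the frame of tray_yellow between -0.118 and 0.118 m and y of jar_a in the frame of tray_yellow between -0.063 and 0.063 m and z of jar_a in the frame of tray_yellow between -0.005 and 0.045 m and (angle between jar_a's own z axis and vertical below 0.25 rad or angle between jar_a's own z axis and vertical above 1.35 rad) and linear speed of jar_a below 0.03 m/s and contact force between jar_a and tray_yellow above 2.5 N) or (x of jar_a in the frame of tray_grey between -0.118 and 0.118 m and y of jar_a in the frame of tray_grey between -0.063 and 0.063 m and z of jar_a in the frame of tray_grey between -0.005 and 0.045 m and (angle between jar_a's own z axis and vertical below 0.25 rad or angle between jar_a's own z axis and vertical above 1.35 rad) and linear speed of jar_a below 0.03 m/s and contact force between jar_a and tray_grey below 2.5 N)) and ((x of jar_b in the frame of tray_yellow between -0.118 and 0.118 m and y of jar_b in the frame of tray_yellow between -0.063 and 0.063 m and z of jar_b in the frame of tray_yellow between -0.005 and 0.045 m and (angle between jar_b's own z axis and vertical below 0.25 rad or angle between jar_b's own z axis and vertical above 1.35 rad) and linear speed of jar_b below 0.03 m/s and contact force between jar_b and tray_yellow above 2.5 N) or (x of jar_b in the frame of tray_grey between -0.118 and 0.118 m and y of jar_b in the frame of tray_grey between -0.063 and 0.063 m and z of jar_b in the frame of tray_grey between -0.005 and 0.045 m and (angle between jar_b's own z axis and vertical below 0.25 rad or angle between jar_b's own z axis and vertical above 1.35 rad) and linear speed of jar_b below 0.03 m/s and contact force between jar_b and tray_grey below 2.5 N)) and ((x of jar_c in the frame of tray_yellow between -0.118 and 0.118 m and y of jar_c in the frame of tray_yellow between -0.063 and 0.063 m and z of jar_c in the frame of tray_yellow between -0.005 and 0.045 m and (angle between jar_c's own z axis and vertical below 0.25 rad or angle between jar_c's own z axis and vertical above 1.35 rad) and linear speed of jar_c below 0.03 m/s and contact force between jar_c and tray_yellow above 2.5 N) or (x of jar_c in the frame of tray_grey between -0.118 and 0.118 m and y of jar_c in the frame of tray_grey between -0.063 and 0.063 m and z of jar_c in the frame of tray_grey between -0.005 and 0.045 m and (angle between jar_c's own z axis and vertical below 0.25 rad or angle between jar_c's own z axis and vertical above 1.35 rad) and linear speed of jar_c below 0.03 m/s and contact force between jar_c and tray_grey below 2.5 N)) and ((x of jar_d in the frame of tray_yellow between -0.118 and 0.118 m and y of jar_d in the frame of tray_yellow between -0.063 and 0.063 m and z of jar_d in the frame of tray_yellow between -0.005 and 0.045 m and (angle between jar_d's own z axis and vertical below 0.25 rad or angle between jar_d's own z axis and vertical above 1.35 rad) and linear speed of jar_d below 0.03 m/s and contact force between jar_d and tray_yellow above 2.5 N) or (x of jar_d in the frame of tray_grey between -0.118 and 0.118 m and y of jar_d in the frame of tray_grey between -0.063 and 0.063 m and z of jar_d in the frame of tray_grey between -0.005 and 0.045 m and (angle between jar_d's own z axis and vertical below 0.25 rad or angle between jar_d's own z axis and vertical above 1.35 rad) and linear speed of jar_d below 0.03 m/s and contact force between jar_d and tray_grey below 2.5 N)) and ((x of jar_e in the frame of tray_yellow between -0.118 and 0.118 m and y of jar_e in the frame of tray_yellow between -0.063 and 0.063 m and z of jar_e in the frame of tray_yellow between -0.005 and 0.045 m and (angle between jar_e's own z axis and vertical below 0.25 rad or angle between jar_e's own z axis and vertical above 1.35 rad) and linear speed of jar_e below 0.03 m/s and contact force between jar_e and tray_yellow above 2.5 N) or (x of jar_e in the frame of tray_grey between -0.118 and 0.118 m and y of jar_e in the frame of tray_grey between -0.063 and 0.063 m and z of jar_e in the frame of tray_grey between -0.005 and 0.045 m and (angle between jar_e's own z axis and vertical below 0.25 rad or angle between jar_e's own z axis and vertical above 1.35 rad) and linear speed of jar_e below 0.03 m/s and contact force between jar_e and tray_grey below 2.5 N)) and ((x of jar_f in the frame of tray_yellow between -0.118 and 0.118 m and y of jar_f in the frame of tray_yellow between -0.063 and 0.063 m and z of jar_f in the frame of tray_yellow between -0.005 and 0.045 m and (angle between jar_f's own z axis and vertical below 0.25 rad or angle between jar_f's own z axis and vertical above 1.35 rad) and linear speed of jar_f below 0.03 m/s and contact force between jar_f and tray_yellow above 2.5 N) or (x of jar_f in the frame of tray_grey between -0.118 and 0.118 m and y of jar_f in the frame of tray_grey between -0.063 and 0.063 m and z of jar_f in the frame of tray_grey between -0.005 and 0.045 m and (angle between jar_f's own z axis and vertical below 0.25 rad or angle between jar_f's own z axis and vertical above 1.35 rad) and linear speed of jar_f below 0.03 m/s and contact force between jar_f and tray_grey below 2.5 N))), for 0.2 s.
2. the status plate lies on its stand with the green face up (angle between plate's own z axis and vertical above 2.3 rad and z of plate in the frame of stand between 0.02 and 0.06 m and x of plate in the frame of stand between -0.03 and 0.03 m and y of plate in the frame of stand between -0.06 and 0.06 m and linear speed of plate below 0.03 m/s), for 0.2 s.
3. the green button is pressed down (value of joint green_button above 0.0045 m), for 0.05 s.
At the end, for the whole second after the job is handed in: Full jars in the yellow tray, empty ones in the grey, upright (0.25 rad) or lying, on the tray's floor (underside centre within the walls, under 45 mm up); plate on its stand green side up (tilt over 2.3 rad, centre within 30 mm along, 60 mm across); all at rest; green button released (all of step 1 and all of step 2 and value of joint green_button below 0.002 m); the robot touches nothing.
It fails at once if the red button is pressed (over 3 mm) (value of joint red_button above 0.003 m).
It fails at once if the fuse 1, fuse 2, mug, radio, padlock, tape roll: one of these is moved by more than 60 mm (distance of any of fuse_1, fuse_2, mug, radio, padlock, tape_roll from where it was at the start of the episode above 0.06 m).
Of jar_a, jar_b, jar_c, jar_d, jar_e, jar_f only 4 to 6 are there at a start; the rules pass over those that are not, and their reading is None.
At some moment in a run one of jar_a, jar_b, jar_c, jar_d, jar_e, jar_f may be knocked a few centimetres aside while the robot is not near it.
Once in a run the grip may slacken for a moment while it holds something.
It also fails if it takes over 208 s, if anything falls off the work surface, if the arm or the gripper's body presses on something with over 40 N, if the wrist force passes 120 N, or if a joint passes its speed limit or range.

## Working session

There is one attempt and no reset: what is moved stays moved. The work goes in short steps, Python scripts to look and compute and a shell command to move; the robot and the scene stay as the last step left them, time stands still between calls to the robot, and variables do not carry over. Pictures are saved under pics/ and viewed, and the job is handed in when it is done.

```bash
ls; mkdir -p pics
cat > h.py <<'E'
import numpy as np, cv2
from plant import r
def cam(f):
    H=f["color"].shape[0]; fl=H/2/np.tan(np.radians(f["fovy"])/2)
    K=np.array([[fl,0,f["cx"]],[0,fl,f["cy"]],[0,0,1.]])
    R,_=cv2.Rodrigues(np.array(f["rvec"],float)); return K,R,np.array(f["tvec"],float).reshape(3)
def ray(f,u,v,z):
    K,R,t=cam(f); d=R.T@np.linalg.inv(K)@np.array([u,v,1.]); c=-R.T@t
    return c+d*(z-c[2])/d[2]
def proj(f,p):
    K,R,t=cam(f); q=K@(R@np.array(p,float)+t); return q[:2]/q[2]
def save(n,img): cv2.imwrite("pics/"+n,cv2.cvtColor(img,cv2.COLOR_RGB2BGR))
E
python3 - <<'E'
from h import *
s=r.sense(); print({k:np.round(v,2).tolist() for k,v in s.items()})
for n in("scene","top"):
    f=r.grab_frame(n); np.save(n+"0.npy",f,allow_pickle=True)
    K,R,t=cam(f); print(n,f.keys(),K[0,0],f["cx"],f["cy"],f["rvec"],f["tvec"],-R.T@t)
    save(n+"0.png",cv2.resize(f["color"],(800,600),interpolation=cv2.INTER_CUBIC))
E
```

```text
pics
{'clock': 0.0, 'joint_pos': [63.79, 17.86, 0.8, 86.69, -0.25, 75.58, -1.56], 'dq': [0.03, 0.01, -0.02, -0.04, 0.14, 0.07, -0.1], 'joint_torque': [-0.0, -37.99, 0.15, -23.06, 0.01, 0.01, -0.0], 'tool_pos': [221.81, -502.42, 209.81], 'eef_rot': [[0.4, -0.91, -0.0], [-0.91, -0.4, 0.0], [-0.0, 0.0, -1.0]], 'ft_force': [1.22, 0.34, -0.33], 'torque': [0.03, -0.01, -0.03], 'gripper_width': 85.22}
scene dict_keys(['color', 'fovy', 'cx', 'cy', 'rvec', 'tvec']) 493.8296177910003 250.4034149273415 201.4331975388114 [ 1.98068501  1.11146154 -0.5394832 ] [-301.32012398 -178.50474018 1717.20640674] [1410.87927548 -531.62606979  893.44781307]
top dict_keys(['color', 'fovy', 'cx', 'cy', 'rvec', 'tvec']) 445.7751014728474 253.37124441522613 184.2987278085841 [ 2.05643519 -2.17185544  0.21405263] [  59.97155169  485.94548808 1310.50832391] [ 215.67512747   40.38713786 1381.67463244]
```

View pics/scene0.png

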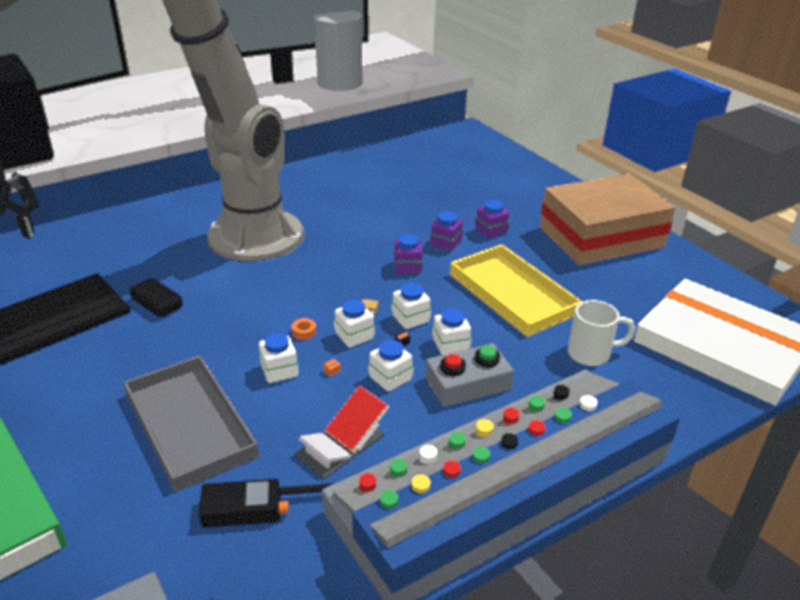

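View pics/top0.png

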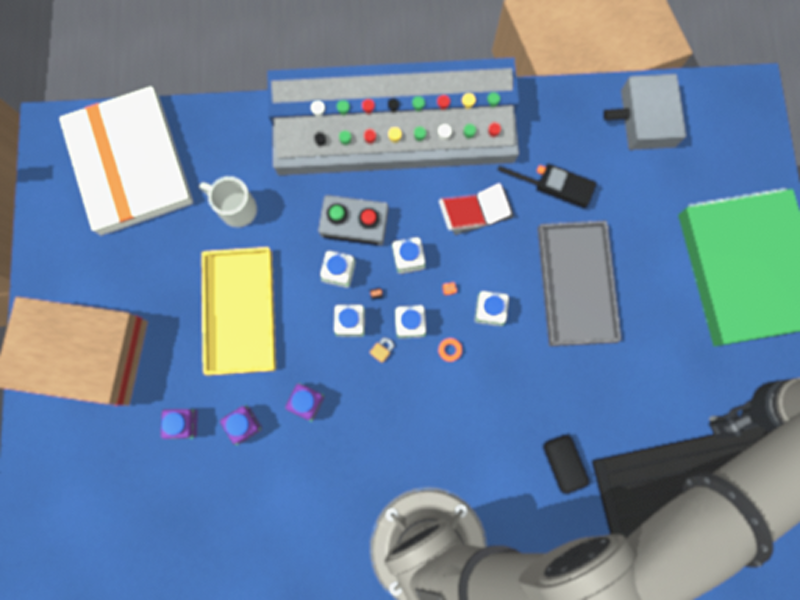

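The top view (800x600 scale) shows five white jars at about (338,267), (409,253), (349,319), (410,321) and (492,307). There are three purple look-alikes near (178,423), (240,425) and (304,402), which I'll leave alone. The yellow tray is at (238,310), the grey tray at (580,283), the stand and plate at (476,208), and the button box at (353,219). Next I'll measure them.

```bash
cat > m.py <<'E'
from h import *
import sys
def blobs(mask,lo=30):
    n,l,st,c=cv2.connectedComponentsWithStats(mask.astype(np.uint8)); 
    return [(st[i],c[i],l==i) for i in range(1,n) if st[i,4]>=lo]
def jars(f):
    c=f["color"].astype(int); hsv=cv2.cvtColor(f["color"],cv2.COLOR_RGB2HSV)
    white=(c.min(2)>150)&(hsv[...,1]<60)
    cap=(c[...,2]>150)&(c[...,0]<90)&(hsv[...,1]>120)
    out=[]
    for st,ce,m in blobs(cap,60):
        p=ray(f,*ce,70)
        d=cv2.dilate(m.astype(np.uint8),np.ones((9,9)))>0
        frac=white[d&~m].mean()
        if frac>.3 : out.append((ce,p,st[4],frac,m))
    return out
def orient(f,ce):
    # top-face outline: white+cap within window, rectified onto z=56 plane
    c=f["color"].astype(int); hsv=cv2.cvtColor(f["color"],cv2.COLOR_RGB2HSV)
    w=((c.min(2)>195)&(hsv[...,1]<50))
    return w
E
python3 - <<'E'
from m import *
f=np.load("top0.npy",allow_pickle=True).item()
for ce,p,a,fr,m in jars(f): print(np.round(ce,1),np.round(p,1),a,round(fr,2))
save("crop0.png",cv2.resize(f["color"][110:260,120:410],(800,414),interpolation=cv2.INTER_NEAREST))
for u,v in[(338,267),(330,280),(338,285),(100,300),(409,253),(425,253)]: print((u,v),f["color"][int(v*.64),int(u*.64)])
E
```

```text
[243.8  66.4] [867.7  43.2  70. ] 61 0.4
[259.9  65.3] [868.3  -8.   70. ] 64 0.39
[261.5 160.4] [556.8   4.9  70. ] 89 0.64
[215.  169.3] [537.  146.8  70. ] 92 0.68
[315.8 195.1] [ 441.  -150.8   70. ] 94 0.65
[222.8 203.1] [432.1 127.4  70. ] 92 0.75
[262.5 204. ] [423.    9.6  70. ] 94 0.75
(338, 267) [ 74 132 235]
(330, 280) [209 217 205]
(338, 285) [143 165 181]
(100, 300) [ 75 122 193]
(409, 253) [ 73 132 234]
(425, 253) [ 54  81 128]
```

View pics/crop0.png

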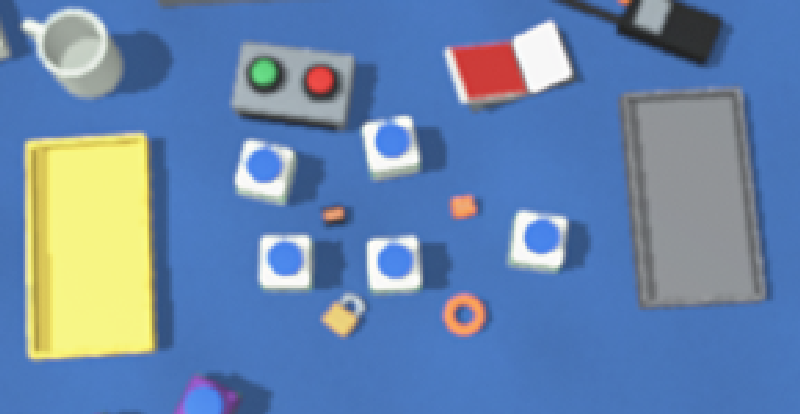

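```bash
cat >> m.py <<'E'
def rect(f,mask,z):
    cs,_=cv2.findContours(mask.astype(np.uint8),cv2.RETR_EXTERNAL,cv2.CHAIN_APPROX_NONE)
    k=max(cs,key=cv2.contourArea).reshape(-1,2)
    P=np.array([ray(f,u,v,z)[:2] for u,v in k],np.float32)
    (cx,cy),(w,h),a=cv2.minAreaRect(P); 
    return (cx,cy),(w,h),a
def jarrect(f,ce,R=16,thr=185):
    F=4
    u0,v0=int(ce[0])-R,int(ce[1])-R
    sub=f["color"][v0:v0+2*R,u0:u0+2*R]
    big=cv2.resize(sub,None,fx=F,fy=F,interpolation=cv2.INTER_CUBIC).astype(int)
    hsv=cv2.cvtColor(big.clip(0,255).astype(np.uint8),cv2.COLOR_RGB2HSV)
    w=((big[...,0]>thr)).astype(np.uint8)
    cs,_=cv2.findContours(w,cv2.RETR_EXTERNAL,cv2.CHAIN_APPROX_NONE)
    k=max(cs,key=lambda q:cv2.contourArea(cv2.convexHull(q))).reshape(-1,2)
    P=np.array([ray(f,u0+(u+.5)/F-.5,v0+(v+.5)/F-.5,56)[:2] for u,v in k],np.float32)
    return cv2.minAreaRect(P)
def tri(f1,p1,f2,p2):
    A=[]
    for f,p in((f1,p1),(f2,p2)):
        K,R,t=cam(f); M=K@np.c_[R,t]; A+= [p[0]*M[2]-M[0],p[1]*M[2]-M[1]]
    X=np.linalg.svd(np.array(A))[2][-1]; return X[:3]/X[3]
E
python3 - <<'E'
from m import *
f=np.load("top0.npy",allow_pickle=True).item(); g=np.load("scene0.npy",allow_pickle=True).item()
js=jars(f); js=[j for j in js if j[1][0]<700]
sc=jars(g); 
for j in js:
    pr=proj(g,j[1]); k=min(sc,key=lambda s:np.hypot(*(s[0]-pr)))
    print(np.round(j[1],1),"scene pred",pr.round(1),"got",k[0].round(1),"tri",tri(f,j[0],g,k[0]).round(1),"rect",[np.round(x,1) for x in jarrect(f,j[0])])
c=f["color"]; hsv=cv2.cvtColor(c,cv2.COLOR_RGB2HSV)
ye=(hsv[...,0]>22)&(hsv[...,0]<35)&(hsv[...,1]>90)
for st,ce,m in blobs(ye,500): print("yellow",st,[np.round(x,1) for x in rect(f,m,30)])
# print grey samples
for u,v in [(580,283),(543,283),(575,224),(353,205),(333,235)]: print("grey",c[int(v*.64),int(u*.64)],hsv[int(v*.64),int(u*.64)])
save("grey.png",cv2.resize(c[135:230,330:410],(800,950),interpolation=cv2.INTER_CUBIC)[:600]) 
save("stand.png",cv2.resize(c[100:165,190:340],None,fx=5.3,fy=5.3,interpolation=cv2.INTER_CUBIC))
E
```

```text
[556.8   4.9  70. ] scene pred [249.1 221. ] got [506.8 248.2] tri [965.8 164.7 245.4] rect [array([556.5,   6.5]), array([57.7, 55.6]), np.float64(7.9)]
[537.  146.8  70. ] scene pred [288.8 200.6] got [506.8 248.2] tri [904.5 368.1  30.4] rect [array([535.3, 148.3]), array([56.2, 59.2]), np.float64(74.2)]
[ 441.  -150.8   70. ] scene pred [176.4 216.4] got [506.8 248.2] tri [1018.4  -83.9  628.4] rect [array([ 439.9, -149.1]), array([57.2, 59.1]), np.float64(79.0)]
[432.1 127.4  70. ] scene pred [262.5 184.1] got [506.8 248.2] tri [889.5 385.9  32.4] rect [array([431.5, 129. ]), array([55.2, 56.3]), np.float64(86.8)]
[423.    9.6  70. ] scene pred [225.7 194.7] got [506.8 248.2] tri [970.1 106.4 420. ] rect [array([422.2,  10.6]), array([56. , 57.1]), np.float64(88.7)]
yellow [ 130  159   46   81 3503] [array([466.8, 347.4]), array([245.4, 137.8]), np.float64(0.8)]
grey [145 148 152] [107  12 152]
grey [ 88 109 147] [109 102 147]
grey [127 131 140] [111  24 140]
grey [162 172 179] [102  24 179]
grey [112 118 122] [102  21 122]
```

View pics/stand.png

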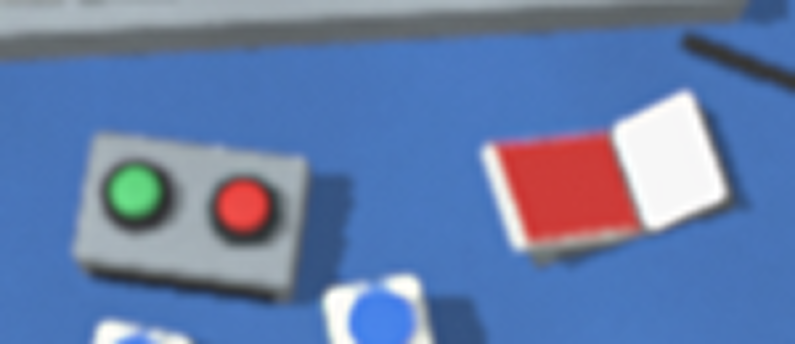

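Run:
```python
from m import *
f=np.load("top0.npy",allow_pickle=True).item(); g=np.load("scene0.npy",allow_pickle=True).item()
c=f["color"]; hsv=cv2.cvtColor(c,cv2.COLOR_RGB2HSV); H,S,V=[hsv[...,i].astype(int) for i in range(3)]
grey=(S<45)&(V<185)&(V>70)
for st,ce,m in blobs(grey,250): print("grey",st,ce.round(1),[np.round(x,1) for x in rect(f,m,30)],[np.round(x,1) for x in rect(f,m,45)])
for nm,m0,z in (("red",((H<6)|(H>174))&(S>140)&(V>120),55),("green",(H>55)&(H<80)&(S>90),55),("orange",(H>=6)&(H<20)&(S>90)&(V>120),12)):
    for st,ce,m in blobs(m0,8):
        if st[4]<900: print(nm,st,ce.round(1),ray(f,*ce,z).round(1))
gc=g["color"]; hs=cv2.cvtColor(gc,cv2.COLOR_RGB2HSV); 
cap=(hs[...,0]>104)&(hs[...,0]<115)&(hs[...,1]>170)&(gc[...,2]>150)
for st,ce,m in blobs(cap,40): print("cap scene",st,ce.round(1))
save("gcrop.png",cv2.resize(gc[170:320,70:340],(800,444),interpolation=cv2.INTER_CUBIC))
```

```text
grey [    0     0   322   150 16651] [139.7  28. ] [array([884.3, 329.3]), array([1088.4,  524.1]), np.float64(86.7)] [array([876.9, 326.1]), array([1076.3,  518.3]), np.float64(86.7)]
grey [ 427    0   85  110 3588] [477.6  25.3] [array([ 908.4, -696.4]), array([280.5, 390.7]), np.float64(80.3)] [array([ 900.8, -688.2]), array([277.4, 386.4]), np.float64(80.3)]
grey [ 174   44  154   21 1412] [261.8  53.9] [array([926.1,  18.3]), array([505.7,  53.5]), np.float64(89.9)] [array([918.2,  18.5]), array([500.1,  52.9]), np.float64(89.9)]
grey [399  48  39  47 907] [417.7  77.3] [array([ 840.1, -521.8]), array([117.2, 157.9]), np.float64(90.0)] [array([ 833.2, -515.5]), array([115.9, 156.2]), np.float64(90.0)]
grey [ 175   67  157   44 3872] [256.5  89.4] [array([810.5,  19.1]), array([502. , 128.4]), np.float64(90.0)] [array([803.9,  19.3]), array([496.4, 127. ]), np.float64(90.0)]
grey [205 126  43  30 717] [227.5 140.4] [array([639.5, 112.3]), array([128.8,  83.4]), np.float64(79.1)] [array([634.8, 111.5]), array([127.4,  82.5]), np.float64(79.1)]
grey [ 345  142   52   79 3413] [370.
[... 3146 characters left out ...]
8.6 295. ]
cap scene [ 26 295  16  13  44] [ 32.9 301.7]
cap scene [ 51 294  18  14  62] [ 61.1 300.9]
cap scene [ 89 303  12  14  42] [ 94.5 310.5]
cap scene [ 43 306  14  15  50] [ 49.  312.8]
cap scene [ 41 319  26  25 147] [ 54.3 332.1]
cap scene [108 328  13  13  50] [114.8 333.5]
cap scene [ 75 333  12  12  44] [ 80.5 339. ]
cap scene [ 87 338  22  23  92] [ 98.9 350.1]
cap scene [149 338  25  21 111] [160.7 347.3]
cap scene [ 44 342  36  28 226] [ 58.  352.7]
cap scene [103 349  36  35 285] [120.2 366.7]
cap scene [ 60 358  28  22 113] [ 74.7 367.2]
cap scene [147 358  13  15  52] [152.  364.2]
cap scene [130 364  16  19  80] [136.6 373. ]
cap scene [166 375  20   9  50] [175.8 379.3]
```

View pics/gcrop.png

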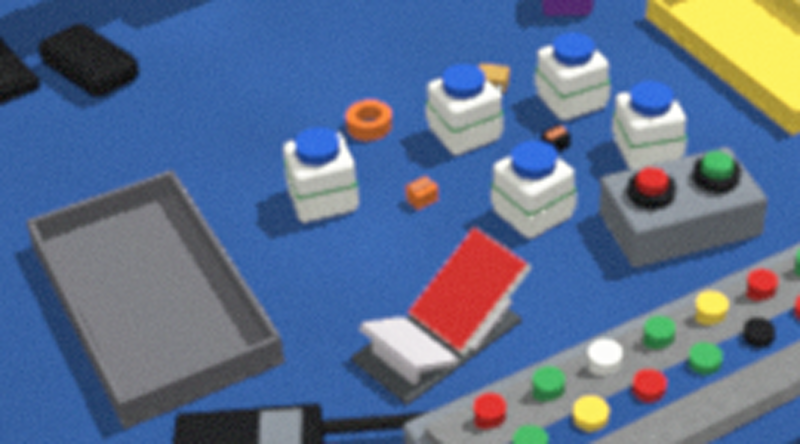

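Everything agrees: the scene-camera cap pixels match those predicted from the top view within 1 px, so the 70 mm height is confirmed. I'll write a pose helper and start with the jar at (440,-150).

```bash
cat > t.py <<'E'
import sys
from h import *
from scipy.spatial.transform import Rotation as Ro
# usage: t.py x y z yaw  -> shift/turn in tool axes
def go(x,y,z,yaw=None):
    s=r.sense(); R=np.array(s["eef_rot"]); p=np.array(s["tool_pos"])
    cur=np.degrees(np.arctan2(R[1,0],R[0,0]))
    if yaw is None: yaw=cur
    yaw=cur+((yaw-cur+90)%180-90)
    a=np.radians(yaw); D=np.array([[np.cos(a),np.sin(a),0],[np.sin(a),-np.cos(a),0],[0,0,-1]])
    d=R.T@(np.array([x,y,z])-p); w=Ro.from_matrix(R.T@D).as_rotvec()
    print("t %.2f pos %s yaw %.1f F %s w %.1f q7 %.0f"%(s["clock"],np.round(p,1),cur,np.round(s["ft_force"],1),s["gripper_width"],s["joint_pos"][6]))
    print("shift",np.round(d,1),"len %.0f"%np.linalg.norm(d),"turn",np.round(w,3),"deg %.1f"%np.degrees(np.linalg.norm(w)))
a=[float(v) for v in sys.argv[1:]]; go(*a)
E
python3 t.py 440 -150 150 79; python3 -m jog --help 2>&1 | head -5
```

```text
t 0.10 pos [ 221.9 -502.5  209.9] yaw -66.2 F [ 0.4  0.2 -0.7] w 85.4 q7 -2
shift [-234.2 -341.9   60.4] len 419 turn [0.001 0.002 0.608] deg 34.8
invalid input: not JSON, or not a number
```

```bash
python3 -m jog '[{"x":-10,"y":-15,"z":0,"az":0.03},{"x":-30,"y":-44,"z":4,"az":0.08},{"x":-52,"y":-76,"z":8,"az":0.14},{"x":-74,"y":-108,"z":12,"az":0.2},{"x":-96,"y":-140,"z":16,"az":0.26}]' 76; python3 t.py 440 -150 150 79
```

```text
t 0.10 pos [ 221.9 -502.5  209.9] yaw -66.2 F [ 0.4  0.2 -0.7] w 85.4 q7 -2
shift [-234.2 -341.9   60.4] len 419 turn [0.001 0.002 0.608] deg 34.8validation failed for argument at $[0]...
```

```bash
python3 -m jog '[{"x":-10,"y":-15,"z":0,"ax":0,"ay":0,"az":0.03},{"x":-30,"y":-44,"z":4,"ax":0,"ay":0,"az":0.08},{"x":-52,"y":-76,"z":8,"ax":0,"ay":0,"az":0.14},{"x":-74,"y":-108,"z":12,"ax":0,"ay":0,"az":0.2},{"x":-96,"y":-140,"z":16,"ax":0,"ay":0,"az":0.26}]' 76; echo; python3 t.py 440 -150 150 79
```

```text
clock: 0.52
tool_pos: [311.4, -356.3, 193.5]
eef_rot: [[0.151, -0.988, -0.001], [-0.988, -0.151, 0.003], [-0.003, 0.001, -1.0]]
ft_force: [0.7, 0.4, 0.3]
gripper_width: 76.3

t 0.52 pos [ 311.4 -356.3  193.5] yaw -81.3 F [0.7 0.4 0.3] w 76.3 q7 -35
shift [-184.3 -158.4   43.8] len 247 turn [0.002 0.003 0.344] deg 19.7
```

```bash
python3 -m jog '[{"x":-30,"y":-25,"z":6,"ax":0,"ay":0,"az":0.08},{"x":-60,"y":-51,"z":14,"ax":0,"ay":0,"az":0.16},{"x":-90,"y":-77,"z":21,"ax":0,"ay":0,"az":0.24},{"x":-120,"y":-103,"z":28,"ax":0,"ay":0,"az":0.3},{"x":-145,"y":-125,"z":34,"ax":0,"ay":0,"az":0.34}]'; echo; python3 t.py 440 -150 110 79
python3 - <<'E'
from m import *
f=r.grab_frame("top")
for j in jars(f):
    if j[1][0]<700: print(j[1].round(1),[np.round(x,1) for x in jarrect(f,j[0])])
E
```

```text
clock: 0.93
tool_pos: [413.7, -190.7, 159.1]
eef_rot: [[-0.187, -0.982, -0.002], [-0.982, 0.187, 0.004], [-0.003, 0.002, -1.0]]
ft_force: [0.5, -0.2, -0.7]
gripper_width: 76.1

t 0.93 pos [ 413.7 -190.7  159.1] yaw -100.8 F [ 0.5 -0.2 -0.7] w 76.1 q7 -80
shift [-44.7 -18.3  49.2] len 69 turn [0.002 0.003 0.004] deg 0.3
[557.1   5.2  70. ] [array([556.5,   6.4]), array([57.3, 55.3]), np.float64(7.9)]
[537.3 146.8  70. ] [array([535.3, 148.4]), array([56. , 58.9]), np.float64(74.2)]
[ 438.7 -147.2   70. ] [array([ 440.1, -149. ]), array([56.6, 58.5]), np.float64(79.0)]
[432.2 127.4  70. ] [array([431.4, 129.4]), array([54.8, 56.4]), np.float64(87.5)]
[422.8   9.3  70. ] [array([421.6,  10.3]), array([56.3, 55.5]), np.float64(86.9)]
```

Now over the first jar. I'll descend in two steps.

```bash
python3 -m jog '[{"x":-10,"y":-4,"z":10,"ax":0,"ay":0,"az":0},{"x":-25,"y":-10,"z":20,"ax":0,"ay":0,"az":0},{"x":-38,"y":-15,"z":30,"ax":0,"ay":0,"az":0},{"x":-44,"y":-18,"z":40,"ax":0,"ay":0,"az":0},{"x":-45,"y":-18,"z":49,"ax":0,"ay":0,"az":0}]'; echo; python3 t.py 440 -150 24 79
```

```text
clock: 1.4
tool_pos: [443.4, -139.7, 108.7]
eef_rot: [[-0.175, -0.985, -0.0], [-0.985, 0.175, 0.011], [-0.011, 0.002, -1.0]]
ft_force: [-0.3, 0.7, -0.1]
gripper_width: 76.0

t 1.40 pos [ 443.4 -139.7  108.7] yaw -100.1 F [-0.3  0.7 -0.1] w 76.0 q7 -87
shift [11.7  1.3 84.5] len 85 turn [0.002 0.011 0.016] deg 1.1
```

```bash
python3 -m jog '[{"x":4,"y":0,"z":0,"ax":0,"ay":0.003,"az":0.005},{"x":8,"y":1,"z":5,"ax":0,"ay":0.008,"az":0.01},{"x":11,"y":1,"z":12,"ax":0,"ay":0.01,"az":0.016},{"x":12,"y":1,"z":20,"ax":0,"ay":0.01,"az":0.016},{"x":12,"y":1,"z":25,"ax":0,"ay":0.01,"az":0.016}]'; echo; python3 t.py 440 -150 24 79;  python3 - <<'E'
from m import *
f=r.grab_frame("scene")
s=r.sense();print(s["tool_pos"])
save("s1.png",cv2.resize(f["color"][150:270,100:260],(800,600),interpolation=cv2.INTER_CUBIC))
E
```

```text
clock: 1.82
tool_pos: [439.5, -152.3, 82.6]
eef_rot: [[-0.193, -0.981, -0.003], [-0.981, 0.193, 0.001], [-0.0, 0.003, -1.0]]
ft_force: [-0.5, -0.3, -0.1]
gripper_width: 76.4

t 1.82 pos [ 439.5 -152.3   82.6] yaw -101.1 F [-0.5 -0.3 -0.1] w 76.4 q7 -88
shift [-2.3 -0.2 58.6] len 59 turn [ 0.003  0.    -0.002] deg 0.2
[ 438.86878731 -151.50854537   81.8319616 ]
```

View pics/s1.png

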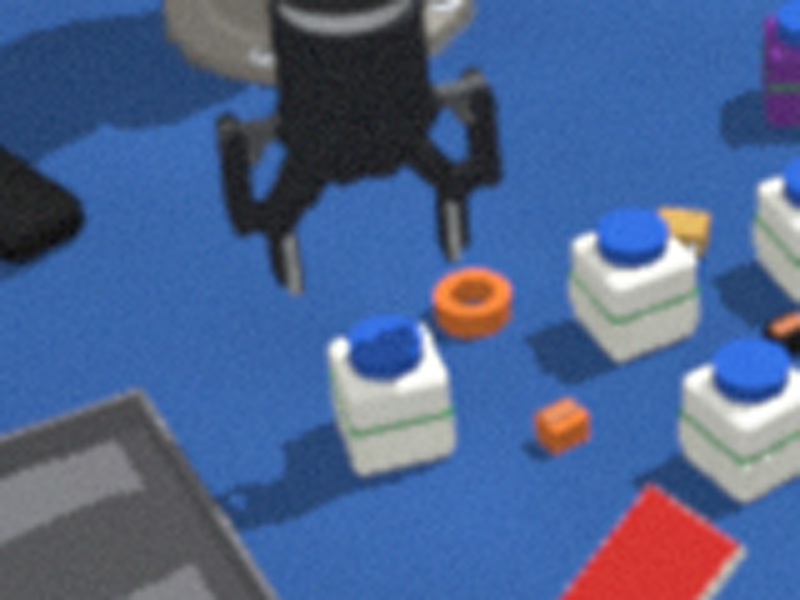

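Run:
```python
from m import *
f=r.grab_frame("scene"); t=r.grab_frame("top")
for p in [(439,-151.5,82),(439,-151.5,95),(439,-151.5,70),(440,-150,70)]: print(p,proj(f,p),proj(t,p))
s=r.sense(); R=np.array(s["eef_rot"])
for z in(82,90,95,100):
  for k in(-38,38): print(z,k,proj(f,s["tool_pos"]+R[:,0]*k+[0,0,z-82]).round(1))
save("t1.png",cv2.resize(t["color"][150:240,240:360],(800,600),interpolation=cv2.INTER_CUBIC))
```

```text
(439, -151.5, 82) [175.52444309 212.52707789] [316.59696407 195.07572197]
(439, -151.5, 95) [175.13436452 208.64462175] [317.18767455 194.29089245]
(439, -151.5, 70) [175.8803966  216.06988691] [316.06172791 195.78684723]
(440, -150, 70) [176.55554902 216.09068288] [315.53292386 195.4847103 ]
82 -38 [189.7 209.3]
82 38 [161.6 215.4]
90 -38 [189.5 206.9]
90 38 [161.3 213. ]
95 -38 [189.4 205.5]
95 38 [161.1 211.5]
100 -38 [189.3 203.9]
100 38 [160.9 210. ]
```

View pics/t1.png

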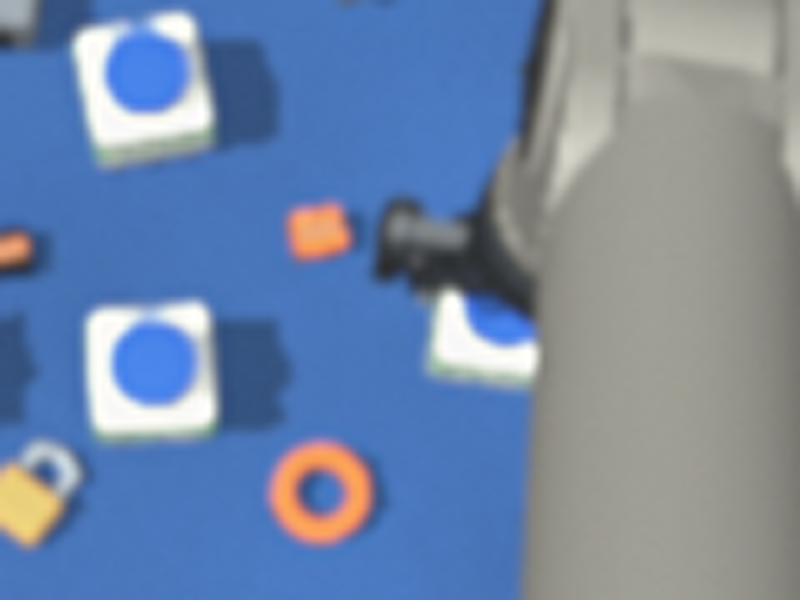

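Run:
```python
from m import *
f=r.grab_frame("scene"); t=r.grab_frame("top")
s=r.sense(); print(s["tool_pos"],s["joint_pos"])
for z in (100,130,150,180): print(z,ray(t,301.5,186,z).round(1), ray(f,191,201,z).round(1))
save("s2.png",cv2.resize(f["color"][140:240,120:240],(800,600),interpolation=cv2.INTER_CUBIC))
```

```text
[ 440.59111501 -151.0588893    83.746983  ] [ 27.63681948  15.59885903 -12.81458298 109.28258288   4.10182295
  55.6635411  -88.0227544 ]
100 [ 465.3 -106.9  100. ] [ 436.4 -103.6  100. ]
130 [ 459.4 -103.5  130. ] [ 473.2 -119.8  130. ]
150 [ 455.5 -101.2  150. ] [ 497.8 -130.6  150. ]
180 [449.7 -97.7 180. ] [ 534.6 -146.7  180. ]
```

View pics/s2.png

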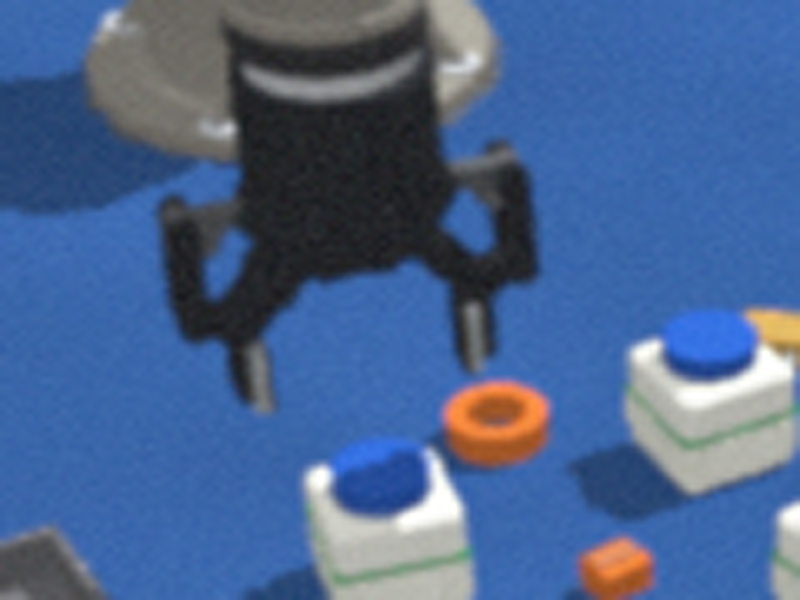

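```bash
python3 -m jog '[{"x":0,"y":0,"z":10,"ax":0,"ay":0,"az":0},{"x":0,"y":0,"z":25,"ax":0,"ay":0,"az":0},{"x":0,"y":0,"z":42,"ax":0,"ay":0,"az":0},{"x":0,"y":0,"z":56,"ax":0,"ay":0,"az":0},{"x":0,"y":0,"z":66,"ax":0,"ay":0,"az":0}]'; echo; python3 t.py 440 -150 14 79;  python3 - <<'E'
from m import *
f=r.grab_frame("scene")
save("s3.png",cv2.resize(f["color"][140:240,120:240],(800,600),interpolation=cv2.INTER_CUBIC))
E
```

```text
clock: 2.48
tool_pos: [439.7, -150.6, 16.2]
eef_rot: [[-0.19, -0.982, -0.003], [-0.982, 0.19, 0.002], [-0.001, 0.003, -1.0]]
ft_force: [0.2, -0.3, 0.3]
gripper_width: 76.2

t 2.48 pos [ 439.7 -150.6   16.2] yaw -101.0 F [ 0.2 -0.3  0.3] w 76.2 q7 -90
shift [-0.7 -0.2  2.2] len 2 turn [0.003 0.001 0.001] deg 0.2
```

View pics/s3.png

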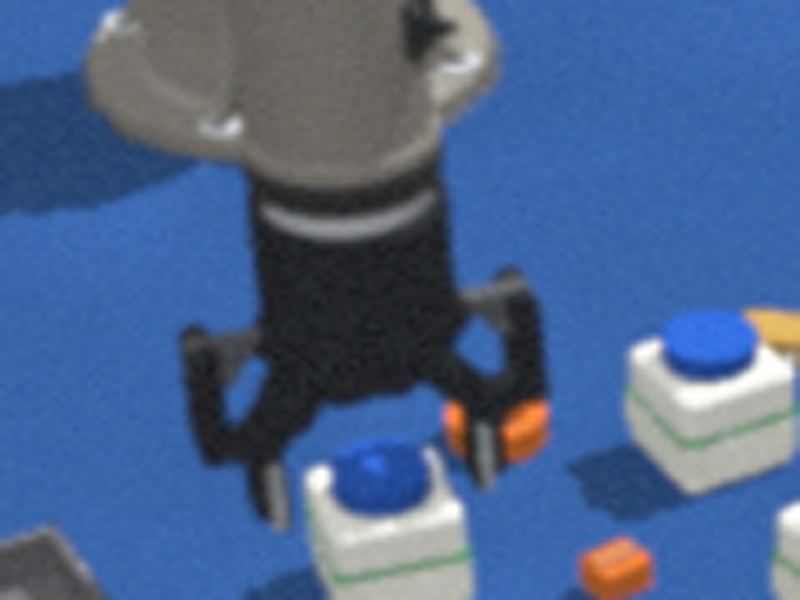

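```bash
python3 -m jog '[{"x":0,"y":0,"z":3,"ax":0,"ay":0,"az":0},{"x":0,"y":0,"z":6,"ax":0,"ay":0,"az":0},{"x":0,"y":0,"z":8,"ax":0,"ay":0,"az":0},{"x":0,"y":0,"z":8,"ax":0,"ay":0,"az":0},{"x":0,"y":0,"z":8,"ax":0,"ay":0,"az":0}]' 76 50; echo;python3 -m jog '[{"x":0,"y":0,"z":0,"ax":0,"ay":0,"az":0},{"x":0,"y":0,"z":0,"ax":0,"ay":0,"az":0},{"x":0,"y":0,"z":0,"ax":0,"ay":0,"az":0},{"x":0,"y":0,"z":0,"ax":0,"ay":0,"az":0},{"x":0,"y":0,"z":0,"ax":0,"ay":0,"az":0}]' 40 50; python3 t.py 440 -150 14 79;  python3 - <<'E'
from m import *
f=r.grab_frame("scene")
save("s4.png",cv2.resize(f["color"][140:240,120:240],(800,600),interpolation=cv2.INTER_CUBIC))
E
```

```text
clock: 2.95
tool_pos: [438.8, -150.4, 7.3]
eef_rot: [[-0.19, -0.982, -0.005], [-0.982, 0.19, 0.002], [-0.001, 0.005, -1.0]]
ft_force: [0.2, 0.3, -0.4]
gripper_width: 76.2

clock: 3.37
tool_pos: [439.8, -150.6, 8.0]
eef_rot: [[-0.19, -0.982, -0.003], [-0.982, 0.19, 0.002], [-0.001, 0.004, -1.0]]
ft_force: [-0.1, 0.2, 5.8]
gripper_width: 53.3
t 3.37 pos [ 439.8 -150.6    8. ] yaw -101.0 F [-0.1  0.2  5.8] w 53.3 q7 -90
shift [-0.6 -0.1 -6. ] len 6 turn [0.004 0.001 0.001] deg 0.2
```

View pics/s4.png

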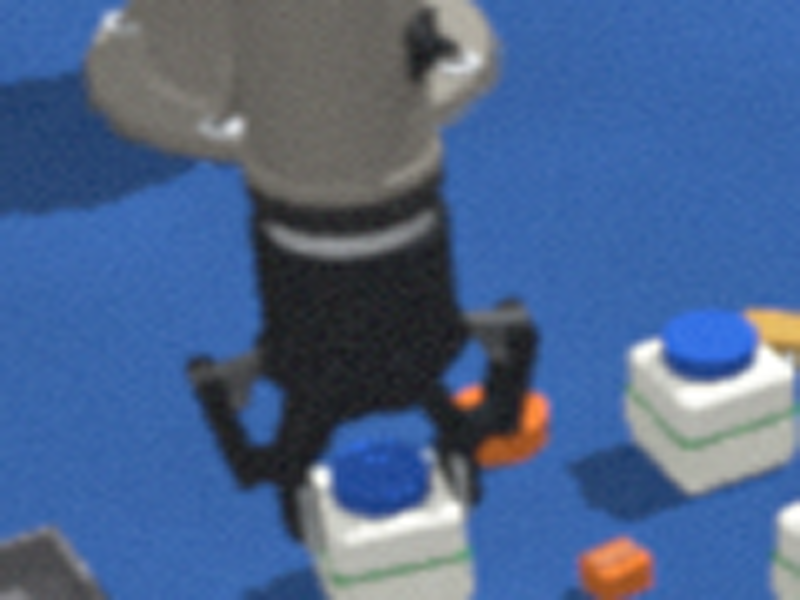

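Gripped at 53 mm. Now I'll lift and weigh it.

```bash
python3 -m jog '[{"x":0,"y":0,"z":-8,"ax":0,"ay":0,"az":0},{"x":0,"y":0,"z":-25,"ax":0,"ay":0,"az":0},{"x":0,"y":0,"z":-50,"ax":0,"ay":0,"az":0},{"x":0,"y":0,"z":-75,"ax":0,"ay":0,"az":0},{"x":0,"y":0,"z":-90,"ax":0,"ay":0,"az":0}]'; echo;python3 -m jog '[{"x":0,"y":0,"z":-5,"ax":0,"ay":0,"az":0},{"x":0,"y":0,"z":-6,"ax":0,"ay":0,"az":0},{"x":0,"y":0,"z":-6,"ax":0,"ay":0,"az":0},{"x":0,"y":0,"z":-6,"ax":0,"ay":0,"az":0},{"x":0,"y":0,"z":-6,"ax":0,"ay":0,"az":0}]'; python3 t.py 485 -326 150 0;  python3 - <<'E'
from m import *
f=r.grab_frame("scene"); print(r.sense()["ft_force"])
f=r.grab_frame("scene"); print(r.sense()["ft_force"])
save("s5.png",cv2.resize(f["color"][100:260,100:300],(750,600),interpolation=cv2.INTER_CUBIC))
E
```

```text
clock: 3.83
tool_pos: [440.6, -150.9, 100.2]
eef_rot: [[-0.19, -0.982, -0.001], [-0.982, 0.19, 0.001], [-0.001, 0.002, -1.0]]
ft_force: [0.7, -0.7, -1.3]
gripper_width: 53.1

clock: 4.25
tool_pos: [439.3, -150.5, 104.7]
eef_rot: [[-0.19, -0.982, -0.005], [-0.982, 0.19, 0.002], [-0.001, 0.005, -1.0]]
ft_force: [0.1, 0.0, -1.3]
gripper_width: 53.0
t 4.25 pos [ 439.3 -150.5  104.7] yaw -101.0 F [ 0.1  0.  -1.3] w 53.0 q7 -88
shift [163.5 -78.  -45.9] len 187 turn [ 0.005 -0.002  1.38 ] deg 79.0
[ 0.38117901  0.30819165 -1.17474883]
[ 0.31642825  0.16353578 -0.75866005]
```

View pics/s5.png

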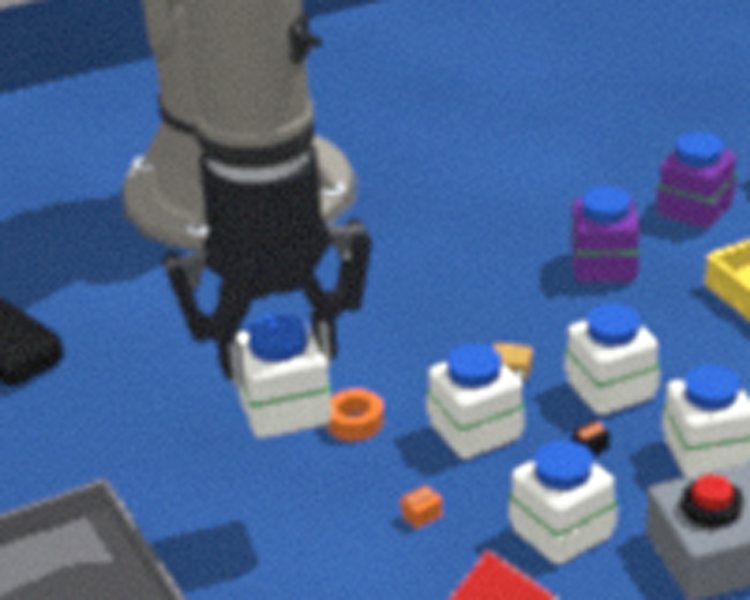

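Fz is about −1.1 N, so this one is empty and goes in the grey tray.

```bash
python3 t.py 411 -328 105 90
```

```text
t 4.35 pos [ 439.7 -150.6  105. ] yaw -101.0 F [ 0.3  0.2 -0.8] w 53.2 q7 -88
shift [179.6  -5.5  -0.2] len 180 turn [ 0.004  0.002 -0.191] deg 11.0
```

```bash
python3 -m jog '[{"x":15,"y":0,"z":0,"ax":0,"ay":0,"az":-0.02},{"x":40,"y":-1,"z":0,"ax":0,"ay":0,"az":-0.06},{"x":75,"y":-2,"z":0,"ax":0,"ay":0,"az":-0.11},{"x":110,"y":-3,"z":0,"ax":0,"ay":0,"az":-0.15},{"x":140,"y":-4,"z":0,"ax":0,"ay":0,"az":-0.19}]'; echo; python3 t.py 411 -328 60 90
```

```text
clock: 4.77
tool_pos: [416.0, -291.0, 104.3]
eef_rot: [[0.0, -1.0, -0.005], [-1.0, -0.0, 0.002], [-0.002, 0.005, -1.0]]
ft_force: [0.1, -0.6, -1.1]
gripper_width: 53.3

t 4.77 pos [ 416.  -291.   104.3] yaw -90.0 F [ 0.1 -0.6 -1.1] w 53.3 q7 -60
shift [37.   4.8 44.2] len 58 turn [0.005 0.002 0.   ] deg 0.3
```

```bash
python3 -m jog '[{"x":12,"y":3,"z":5,"ax":0.004,"ay":0,"az":0},{"x":20,"y":5,"z":15,"ax":0.004,"ay":0,"az":0},{"x":25,"y":5,"z":25,"ax":0.004,"ay":0,"az":0},{"x":27,"y":5,"z":35,"ax":0.004,"ay":0,"az":0},{"x":27,"y":5,"z":42,"ax":0.004,"ay":0,"az":0}]'; echo; python3 t.py 411 -328 14 90;  python3 - <<'E'
from m import *
f=r.grab_frame("scene"); r.grab_frame("top")
save("s6.png",cv2.resize(f["color"][150:320,60:260],(700,595),interpolation=cv2.INTER_CUBIC))
print(r.sense()["tool_pos"],r.sense()["ft_force"])
E
```

```text
clock: 5.18
tool_pos: [410.4, -316.1, 60.1]
eef_rot: [[0.002, -1.0, -0.003], [-1.0, -0.002, 0.004], [-0.004, 0.003, -1.0]]
ft_force: [0.8, -0.1, -0.8]
gripper_width: 52.8

t 5.18 pos [ 410.4 -316.1   60.1] yaw -89.9 F [ 0.8 -0.1 -0.8] w 52.8 q7 -58
shift [12.1 -0.7 46. ] len 48 turn [0.003 0.004 0.002] deg 0.3
[ 410.02249267 -315.00230887   60.03674941] [-0.39246987  0.54640721 -1.1945666 ]
```

View pics/s6.png

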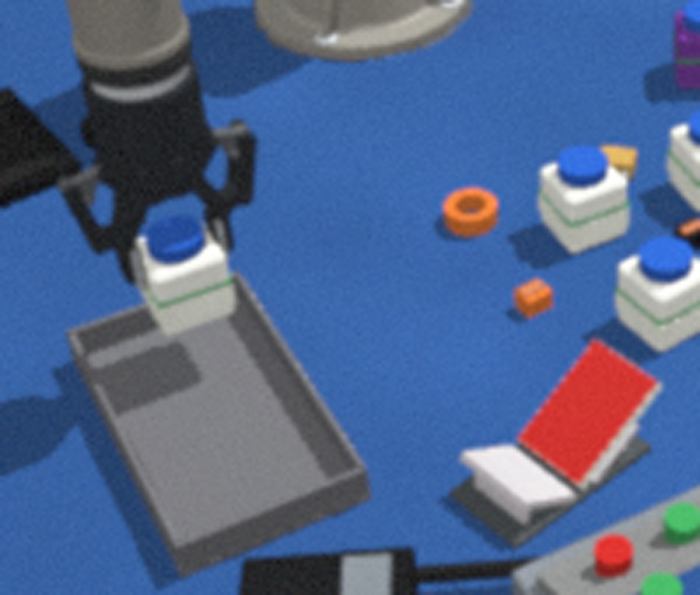

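```bash
python3 - <<'E'
from m import *
f=np.load("scene0.npy",allow_pickle=True).item()
P=[ray(f,u,v,30)[:2] for u,v in((80.3,245),(128.6,229.5),(164.8,283),(111,309))]
print(np.round(P,1),np.mean(P,0)); P=np.array(P)
print(np.degrees(np.arctan2(*(P[2]-P[1])[::-1])),np.degrees(np.arctan2(*(P[3]-P[0])[::-1])))
E
python3 t.py 412 -330 14 90
```

```text
[[ 374.5 -395.3]
 [ 379.4 -266.4]
 [ 610.6 -263.3]
 [ 621.8 -399. ]] [ 496.56154299 -331.01173366]
0.7684425059134781 -0.8464803885588204
t 5.28 pos [ 410. -315.   60.] yaw -89.8 F [-0.4  0.5 -1.2] w 53.5 q7 -58
shift [15.3 -2.1 45.9] len 48 turn [0.004 0.006 0.003] deg 0.4
```

```bash
python3 -m jog '[{"x":7,"y":-3,"z":4,"ax":0,"ay":0.005,"az":0},{"x":14,"y":-5,"z":12,"ax":0,"ay":0.005,"az":0},{"x":15,"y":-5,"z":24,"ax":0,"ay":0.005,"az":0},{"x":15,"y":-5,"z":34,"ax":0,"ay":0.005,"az":0},{"x":15,"y":-5,"z":42,"ax":0,"ay":0.005,"az":0}]'; echo; python3 t.py 415 -330 13 90
```

```text
clock: 5.7
tool_pos: [414.8, -329.7, 16.8]
eef_rot: [[0.003, -1.0, -0.005], [-1.0, -0.003, 0.001], [-0.001, 0.005, -1.0]]
ft_force: [-0.1, -0.1, -1.9]
gripper_width: 53.3

t 5.70 pos [ 414.8 -329.7   16.8] yaw -89.8 F [-0.1 -0.1 -1.9] w 53.3 q7 -58
shift [ 0.3 -0.2  3.8] len 4 turn [0.005 0.001 0.003] deg 0.3
```

```bash
python3 -m jog '[{"x":0,"y":0,"z":2,"ax":0,"ay":0,"az":0},{"x":0,"y":0,"z":3.5,"ax":0,"ay":0,"az":0},{"x":0,"y":0,"z":4,"ax":0,"ay":0,"az":0},{"x":0,"y":0,"z":4,"ax":0,"ay":0,"az":0},{"x":0,"y":0,"z":4,"ax":0,"ay":0,"az":0}]'; echo;  python3 -m jog '[{"x":0,"y":0,"z":0,"ax":0,"ay":0,"az":0},{"x":0,"y":0,"z":0,"ax":0,"ay":0,"az":0},{"x":0,"y":0,"z":0,"ax":0,"ay":0,"az":0},{"x":0,"y":0,"z":0,"ax":0,"ay":0,"az":0},{"x":0,"y":0,"z":-5,"ax":0,"ay":0,"az":0}]' 76 ; python3 t.py 415 -330 130 90
```

```text
clock: 6.12
tool_pos: [415.1, -329.7, 13.1]
eef_rot: [[0.003, -1.0, -0.004], [-1.0, -0.003, 0.001], [-0.001, 0.004, -1.0]]
ft_force: [-0.5, 1.2, 2.0]
gripper_width: 52.6

clock: 6.53
tool_pos: [414.5, -329.2, 17.4]
eef_rot: [[0.003, -1.0, -0.006], [-1.0, -0.003, 0.002], [-0.002, 0.006, -1.0]]
ft_force: [-0.7, 0.4, -0.2]
gripper_width: 75.9
t 6.53 pos [ 414.5 -329.2   17.4] yaw -89.8 F [-0.7  0.4 -0.2] w 75.9 q7 -58
shift [   0.6    0.2 -112.6] len 113 turn [0.006 0.002 0.003] deg 0.4
```

```bash
python3 -m jog '[{"x":0,"y":0,"z":-10,"ax":0,"ay":0,"az":0},{"x":0,"y":0,"z":-30,"ax":0,"ay":0,"az":0},{"x":0,"y":0,"z":-60,"ax":0,"ay":0,"az":0},{"x":0,"y":0,"z":-90,"ax":0,"ay":0,"az":0},{"x":-20,"y":0,"z":-110,"ax":0,"ay":0,"az":0}]'; echo; python3 t.py 422 10 120 87
```

```text
clock: 6.95
tool_pos: [415.5, -315.0, 131.4]
eef_rot: [[-0.003, -1.0, -0.001], [-1.0, 0.003, -0.005], [0.005, 0.001, -1.0]]
ft_force: [1.1, -1.2, 0.5]
gripper_width: 75.9

t 6.95 pos [ 415.5 -315.   131.4] yaw -90.2 F [ 1.1 -1.2  0.5] w 75.9 q7 -58
shift [-325.1   -5.5    9.8] len 325 turn [ 0.001 -0.005  0.049] deg 2.8
```

```bash
python3 -m jog '[{"x":-25,"y":0,"z":0,"ax":0,"ay":0,"az":0.01},{"x":-60,"y":0,"z":0,"ax":0,"ay":0,"az":0.02},{"x":-95,"y":-1,"z":0,"ax":0,"ay":0,"az":0.03},{"x":-130,"y":-2,"z":0,"ax":0,"ay":0,"az":0.04},{"x":-165,"y":-3,"z":0,"ax":0,"ay":0,"az":0.05}]'; python3 -m jog '[{"x":-35,"y":0,"z":0,"ax":0,"ay":0,"az":0},{"x":-65,"y":0,"z":2,"ax":0,"ay":0,"az":0},{"x":-95,"y":-1,"z":5,"ax":0,"ay":0,"az":0},{"x":-115,"y":-2,"z":8,"ax":0,"ay":0,"az":0},{"x":-130,"y":-3,"z":10,"ax":0,"ay":0,"az":0}]';echo; python3 t.py 422 10 120 87
```

```text
clock: 7.37
tool_pos: [419.2, -148.6, 131.8]
eef_rot: [[-0.054, -0.999, 0.0], [-0.999, 0.054, -0.006], [0.006, -0.001, -1.0]]
ft_force: [1.2, 1.1, 0.2]
gripper_width: 76.0
clock: 7.78
tool_pos: [429.4, -16.2, 122.0]
eef_rot: [[-0.05, -0.999, 0.002], [-0.999, 0.05, -0.006], [0.006, -0.002, -1.0]]
ft_force: [-0.4, -0.1, -0.1]
gripper_width: 75.8

t 7.78 pos [429.4 -16.2 122. ] yaw -92.9 F [-0.4 -0.1 -0.1] w 75.8 q7 -97
shift [-25.8   8.7   1.8] len 27 turn [-0.002 -0.006  0.002] deg 0.4
```

```bash
python3 -m jog '[{"x":-8,"y":4,"z":0,"ax":0,"ay":0,"az":0},{"x":-15,"y":7,"z":0,"ax":0,"ay":0,"az":0},{"x":-16,"y":8,"z":5,"ax":0,"ay":0,"az":0},{"x":-16,"y":8,"z":10,"ax":0,"ay":0,"az":0},{"x":-16,"y":8,"z":15,"ax":0,"ay":0,"az":0}]';echo
python3 - <<'E'
from m import *
f=r.grab_frame("top"); g=r.grab_frame("scene")
for j in jars(f):
    if j[1][0]<700: print(j[1].round(1),[np.round(x,1) for x in jarrect(f,j[0])])
save("c7.png",np.vstack([cv2.resize(g["color"][120:320,60:340],(600,429)),]))
E
python3 t.py 422 10 20 87
```

```text
clock: 8.2
tool_pos: [422.1, -1.2, 106.5]
eef_rot: [[-0.052, -0.999, 0.002], [-0.999, 0.052, -0.007], [0.006, -0.002, -1.0]]
ft_force: [-0.3, -0.0, -0.7]
gripper_width: 76.1

[537.  146.8  70. ] [array([535.3, 148.3]), array([56.2, 59.3]), np.float64(74.1)]
[ 417.7 -329.1   70. ] [array([ 416.7, -330. ]), array([52.8, 51.4]), np.float64(0.3)]
[432.1 127.4  70. ] [array([431.5, 129. ]), array([55.2, 56.3]), np.float64(86.8)]
t 8.30 pos [421.2  -1.2 105.7] yaw -93.0 F [ 0.2 -0.5  0.2] w 76.3 q7 -100
shift [-11.8  -0.3  85.7] len 86 turn [ 0.    -0.006 -0.   ] deg 0.4
```

View pics/c7.png

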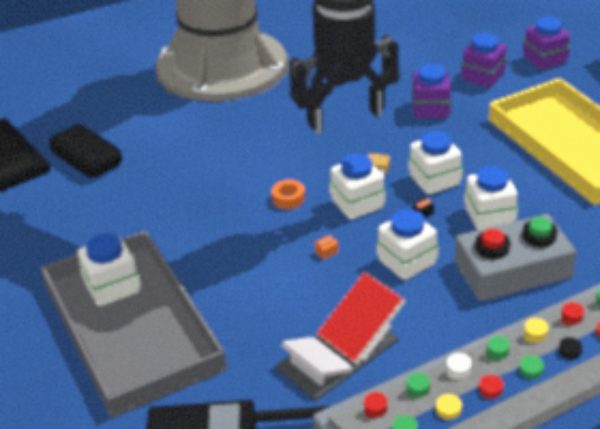

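```bash
python3 -m jog '[{"x":-6,"y":0,"z":4,"ax":0,"ay":-0.003,"az":0},{"x":-11,"y":0,"z":12,"ax":0,"ay":-0.006,"az":0},{"x":-12,"y":0,"z":25,"ax":0,"ay":-0.006,"az":0},{"x":-12,"y":0,"z":42,"ax":0,"ay":-0.006,"az":0},{"x":-12,"y":0,"z":58,"ax":0,"ay":-0.006,"az":0}]';echo;python3 t.py 422 10 7.5 87
```

```text
clock: 8.72
tool_pos: [421.9, 10.9, 46.7]
eef_rot: [[-0.052, -0.999, 0.0], [-0.999, 0.052, 0.0], [-0.0, -0.0, -1.0]]
ft_force: [-0.7, -0.7, -0.4]
gripper_width: 76.0

t 8.72 pos [421.9  10.9  46.7] yaw -93.0 F [-0.7 -0.7 -0.4] w 76.0 q7 -104
shift [ 0.9 -0.1 39.2] len 39 turn [-0.  0.  0.] deg 0.0
```

```bash
python3 -m jog '[{"x":0,"y":0,"z":12,"ax":0,"ay":0,"az":0},{"x":0,"y":0,"z":25,"ax":0,"ay":0,"az":0},{"x":0,"y":0,"z":34,"ax":0,"ay":0,"az":0},{"x":0,"y":0,"z":38,"ax":0,"ay":0,"az":0},{"x":0,"y":0,"z":39,"ax":0,"ay":0,"az":0}]';echo;python3 -m jog '[{"x":0,"y":0,"z":0,"ax":0,"ay":0,"az":0},{"x":0,"y":0,"z":0,"ax":0,"ay":0,"az":0},{"x":0,"y":0,"z":0,"ax":0,"ay":0,"az":0},{"x":0,"y":0,"z":0,"ax":0,"ay":0,"az":0},{"x":0,"y":0,"z":0,"ax":0,"ay":0,"az":0}]' 40 50;python3 -m jog '[{"x":0,"y":0,"z":-8,"ax":0,"ay":0,"az":0},{"x":0,"y":0,"z":-25,"ax":0,"ay":0,"az":0},{"x":0,"y":0,"z":-50,"ax":0,"ay":0,"az":0},{"x":0,"y":0,"z":-75,"ax":0,"ay":0,"az":0},{"x":0,"y":0,"z":-92,"ax":0,"ay":0,"az":0}]'; python3 -m jog '[{"x":0,"y":0,"z":-4,"ax":0,"ay":0,"az":0},{"x":0,"y":0,"z":-4,"ax":0,"ay":0,"az":0},{"x":0,"y":0,"z":-4,"ax":0,"ay":0,"az":0},{"x":0,"y":0,"z":-4,"ax":0,"ay":0,"az":0},{"x":0,"y":0,"z":-4,"ax":0,"ay":0,"az":0}]'; python3 -c "
from h import *
for i in range(3): g=r.grab_frame('scene'); print(r.sense()['ft_force'].round(2) if hasattr(r.sense()['ft_force'],'round') else r.sense()['ft_force'])
save('s8.png',cv2.resize(g['color'][120:320,60:340],(600,429)))"
```

```text
clock: 9.13
tool_pos: [421.2, 11.1, 6.7]
eef_rot: [[-0.052, -0.999, -0.002], [-0.999, 0.052, 0.001], [-0.001, 0.002, -1.0]]
ft_force: [-1.1, 0.1, -0.5]
gripper_width: 76.3

clock: 9.55
tool_pos: [421.8, 10.9, 7.5]
eef_rot: [[-0.052, -0.999, -0.0], [-0.999, 0.052, 0.0], [-0.0, 0.0, -1.0]]
ft_force: [-1.7, 0.1, 4.9]
gripper_width: 53.3
clock: 9.97
tool_pos: [421.8, 11.3, 101.1]
eef_rot: [[-0.052, -0.999, 0.001], [-0.999, 0.052, 0.001], [-0.001, -0.001, -1.0]]
ft_force: [1.0, 0.3, -3.7]
gripper_width: 53.3
clock: 10.38
tool_pos: [420.2, 11.3, 103.5]
eef_rot: [[-0.052, -0.999, -0.003], [-0.999, 0.052, 0.001], [-0.001, 0.003, -1.0]]
ft_force: [-0.4, -1.3, -5.8]
gripper_width: 53.3
[ 0.41 -0.03 -4.46]
[-0.47 -0.15 -4.66]
[-0.31 -0.01 -5.47]
```

View pics/s8.png

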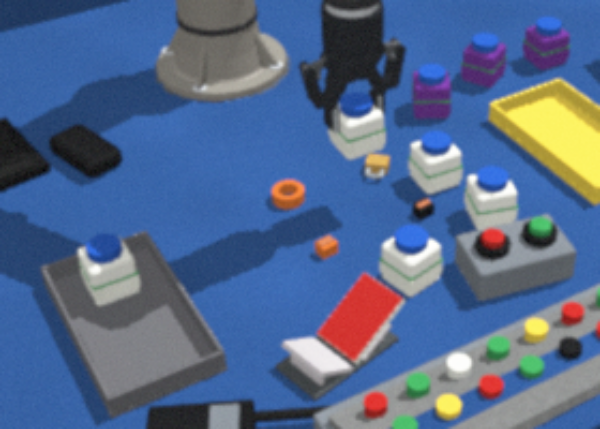

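This jar reads about −5 N, so it is full and goes in the yellow tray. The jar that stood at (556,5) has been knocked: its cap moved from (407,222) to (411,238) in the crop. I'll measure it again later.

```bash
python3 t.py 393 348 112 90; python3 -m jog '[{"x":-12,"y":1,"z":-5,"ax":0,"ay":0,"az":0},{"x":-40,"y":3,"z":-8,"ax":0,"ay":0,"az":0},{"x":-75,"y":6,"z":-8,"ax":0,"ay":0,"az":-0.01},{"x":-110,"y":8,"z":-8,"ax":0,"ay":0,"az":-0.02},{"x":-145,"y":11,"z":-8,"ax":0,"ay":0,"az":-0.03}]'; python3 t.py 393 348 112 90
```

```text
t 10.53 pos [421.1  11.3 104.2] yaw -93.0 F [-0.3 -0.  -5.5] w 53.3 q7 -101
shift [-334.8   45.5   -7.4] len 338 turn [ 0.002  0.001 -0.052] deg 3.0
clock: 10.95
tool_pos: [417.6, 157.9, 112.2]
eef_rot: [[-0.023, -1.0, -0.001], [-1.0, 0.023, 0.001], [-0.001, 0.001, -1.0]]
ft_force: [0.7, -0.2, -4.9]
gripper_width: 53.8
t 10.95 pos [417.6 157.9 112.2] yaw -91.3 F [ 0.7 -0.2 -4.9] w 53.8 q7 -121
shift [-189.5   28.9    0.4] len 192 turn [ 0.001  0.001 -0.023] deg 1.3
```

```bash
python3 -m jog '[{"x":-35,"y":5,"z":0,"ax":0,"ay":0,"az":-0.01},{"x":-75,"y":12,"z":0,"ax":0,"ay":0,"az":-0.01},{"x":-115,"y":18,"z":0,"ax":0,"ay":0,"az":-0.02},{"x":-150,"y":24,"z":0,"ax":0,"ay":0,"az":-0.02},{"x":-175,"y":28,"z":0,"ax":0,"ay":0,"az":-0.02}]';python3 -m jog '[{"x":-4,"y":0,"z":0,"ax":0,"ay":0,"az":0},{"x":-4,"y":0,"z":2,"ax":0,"ay":0,"az":0},{"x":-4,"y":0,"z":10,"ax":0,"ay":0,"az":0},{"x":-4,"y":0,"z":20,"ax":0,"ay":0,"az":0},{"x":-4,"y":0,"z":30,"ax":0,"ay":0,"az":0}]'; python3 t.py 393 348 13 90; python3 -c "
from h import *
g=r.grab_frame('scene')
save('s9.png',cv2.resize(g['color'][70:270,200:420],(660,600)))"
```

```text
clock: 11.37
tool_pos: [391.7, 338.0, 112.2]
eef_rot: [[0.001, -1.0, -0.003], [-1.0, -0.001, 0.004], [-0.004, 0.003, -1.0]]
ft_force: [0.5, 0.2, -4.5]
gripper_width: 53.2
clock: 11.78
tool_pos: [392.5, 339.2, 80.6]
eef_rot: [[-0.003, -1.0, -0.003], [-1.0, 0.003, 0.001], [-0.001, 0.003, -1.0]]
ft_force: [0.4, 0.5, -5.3]
gripper_width: 53.8
t 11.78 pos [392.5 339.2  80.6] yaw -90.2 F [ 0.4  0.5 -5.3] w 53.8 q7 -146
shift [-8.7 -0.7 67.6] len 68 turn [ 0.003  0.001 -0.003] deg 0.2
```

View pics/s9.png

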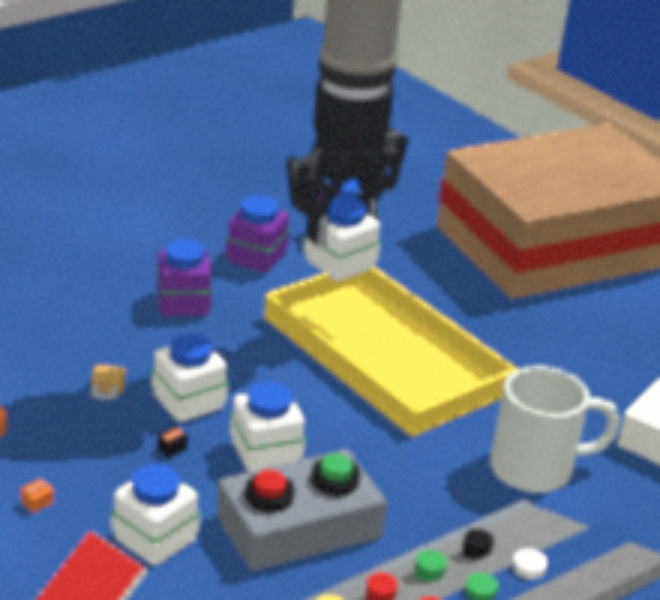

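Run:
```python
from h import *
f=np.load("top0.npy",allow_pickle=True).item()
for u,v in((178,423),(240,425),(304,402)): print(ray(f,u*.64,v*.64,70).round(0))
P=[ray(np.load("scene0.npy",allow_pickle=True).item(),200+u/3,70+v/3,30).round(0) for u,v in((267,297),(372,266),(518,370),(413,420))]; print(P)
```

```text
[252. 450.  70.]
[242. 335.  70.]
[277. 216.  70.]
[array([357., 278.,  30.]), array([365., 413.,  30.]), array([594., 416.,  30.]), array([603., 274.,  30.])]
```

```bash
python3 -m jog '[{"x":-4,"y":-2,"z":6,"ax":0,"ay":0,"az":0},{"x":-7,"y":-4,"z":18,"ax":0,"ay":0,"az":0},{"x":-8,"y":-4,"z":36,"ax":0,"ay":0,"az":0},{"x":-8,"y":-4,"z":52,"ax":0,"ay":0,"az":0},{"x":-8,"y":-4,"z":61,"ax":0,"ay":0,"az":0}]';python3 -m jog '[{"x":0,"y":0,"z":2,"ax":0,"ay":0,"az":0},{"x":0,"y":0,"z":4,"ax":0,"ay":0,"az":0},{"x":0,"y":0,"z":6,"ax":0,"ay":0,"az":0},{"x":0,"y":0,"z":6,"ax":0,"ay":0,"az":0},{"x":0,"y":0,"z":6,"ax":0,"ay":0,"az":0}]'; python3 t.py 396 348 13 90
```

```text
clock: 12.25
tool_pos: [393.9, 344.8, 14.8]
eef_rot: [[-0.003, -1.0, -0.009], [-1.0, 0.003, -0.003], [0.003, 0.009, -1.0]]
ft_force: [-0.8, 0.1, -5.1]
gripper_width: 53.3
clock: 12.67
tool_pos: [393.3, 344.6, 12.6]
eef_rot: [[-0.003, -1.0, -0.009], [-1.0, 0.003, -0.006], [0.006, 0.009, -1.0]]
ft_force: [-8.9, -7.8, 22.0]
gripper_width: 53.3
t 12.67 pos [393.3 344.6  12.6] yaw -90.2 F [-8.9 -7.8 22. ] w 53.3 q7 -149
shift [-3.4 -2.7 -0.4] len 4 turn [ 0.009 -0.006 -0.003] deg 0.6
```

```bash
python3 -m jog '[{"x":0,"y":0,"z":-1,"ax":0,"ay":0,"az":0},{"x":0,"y":0,"z":-1,"ax":0,"ay":0,"az":0},{"x":0,"y":0,"z":-1,"ax":0,"ay":0,"az":0},{"x":0,"y":0,"z":-2,"ax":0,"ay":0,"az":0},{"x":0,"y":0,"z":-8,"ax":0,"ay":0,"az":0}]' 76; python3 -m jog '[{"x":0,"y":0,"z":-10,"ax":0,"ay":0,"az":0},{"x":0,"y":0,"z":-30,"ax":0,"ay":0,"az":0},{"x":0,"y":0,"z":-60,"ax":0,"ay":0,"az":0},{"x":0,"y":0,"z":-80,"ax":0,"ay":0,"az":0},{"x":0,"y":0,"z":-95,"ax":0,"ay":0,"az":0}]';python3 t.py 431.5 129 120 87;python3 - <<'E'
from m import *
f=r.grab_frame("top"); g=r.grab_frame("scene")
for j in jars(f):
    if j[1][0]<700: print(j[1].round(1),[np.round(x,1) for x in jarrect(f,j[0])])
save("c10.png",cv2.resize(f["color"][100:260,120:410],(800,441)))
E
```

```text
clock: 13.08
tool_pos: [393.0, 344.0, 19.8]
eef_rot: [[-0.003, -1.0, -0.01], [-1.0, 0.003, -0.007], [0.007, 0.01, -1.0]]
ft_force: [0.2, -0.3, -0.5]
gripper_width: 75.9
clock: 13.5
tool_pos: [394.8, 345.9, 117.9]
eef_rot: [[-0.003, -1.0, -0.007], [-1.0, 0.003, -0.004], [0.004, 0.007, -1.0]]
ft_force: [1.3, 0.7, -0.5]
gripper_width: 75.9
t 13.50 pos [394.8 345.9 117.9] yaw -90.2 F [ 1.3  0.7 -0.5] w 75.9 q7 -145
shift [216.8 -37.3  -1.5] len 220 turn [ 0.007 -0.004  0.049] deg 2.9
[585.3  -6.9  70. ] [array([584.4,  -5.4]), array([57.8, 56.7]), np.float64(13.4)]
[536.9 146.7  70. ] [array([535.4, 148.4]), array([56.4, 59.3]), np.float64(74.1)]
[ 418.  -329.4   70. ] [array([ 417.7, -324.7]), array([58.3, 67. ]), np.float64(0.9)]
[431.6 128.1  70. ] [array([432.2, 127.8]), array([51.4, 54.8]), np.float64(86.8)]
```

View pics/c10.png

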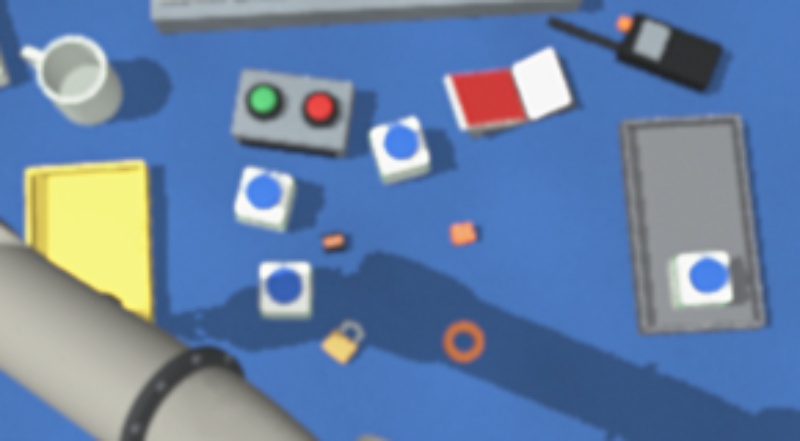

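Jar 1 is now at (585,−6), turned 13.4°. Next is the jar at (431.5,129).

```bash
python3 -m jog '[{"x":20,"y":-3,"z":0,"ax":0,"ay":0,"az":0.01},{"x":55,"y":-9,"z":0,"ax":0.003,"ay":0,"az":0.02},{"x":95,"y":-16,"z":0,"ax":0.006,"ay":0,"az":0.03},{"x":135,"y":-23,"z":0,"ax":0.006,"ay":0,"az":0.04},{"x":170,"y":-29,"z":0,"ax":0.006,"ay":0,"az":0.05}]';python3 -m jog '[{"x":15,"y":-3,"z":0,"ax":0,"ay":0,"az":0},{"x":28,"y":-5,"z":0,"ax":0,"ay":0,"az":0},{"x":34,"y":-6,"z":3,"ax":0,"ay":0,"az":0},{"x":36,"y":-7,"z":10,"ax":0,"ay":0,"az":0},{"x":36,"y":-7,"z":20,"ax":0,"ay":0,"az":0}]';python3 t.py 431.5 129 50 87
```

```text
clock: 14.02
tool_pos: [423.8, 173.8, 118.0]
eef_rot: [[-0.054, -0.999, 0.0], [-0.999, 0.054, -0.003], [0.003, -0.0, -1.0]]
ft_force: [0.6, -0.5, 0.0]
gripper_width: 75.7
clock: 14.43
tool_pos: [429.4, 137.9, 97.8]
eef_rot: [[-0.054, -0.999, 0.002], [-0.999, 0.054, -0.003], [0.003, -0.002, -1.0]]
ft_force: [1.1, 0.7, 0.0]
gripper_width: 76.2
t 14.43 pos [429.4 137.9  97.8] yaw -93.1 F [1.1 0.7 0. ] w 76.2 q7 -121
shift [ 8.7 -2.5 47.8] len 49 turn [-0.002 -0.003 -0.002] deg 0.2
```

```bash
python3 -m jog '[{"x":5,"y":-1,"z":3,"ax":0,"ay":0,"az":0},{"x":8.5,"y":-2.5,"z":10,"ax":0,"ay":0,"az":0},{"x":8.5,"y":-2.5,"z":22,"ax":0,"ay":0,"az":0},{"x":8.5,"y":-2.5,"z":38,"ax":0,"ay":0,"az":0},{"x":8.5,"y":-2.5,"z":52,"ax":0,"ay":0,"az":0}]';python3 t.py 431.5 129 7.5 87
```

```text
clock: 14.85
tool_pos: [431.4, 129.7, 44.6]
eef_rot: [[-0.053, -0.999, 0.001], [-0.999, 0.053, -0.002], [0.002, -0.001, -1.0]]
ft_force: [-0.7, -0.2, 0.5]
gripper_width: 75.6
t 14.85 pos [431.4 129.7  44.6] yaw -93.0 F [-0.7 -0.2  0.5] w 75.6 q7 -123
shift [ 0.6 -0.1 37.1] len 37 turn [-0.001 -0.002 -0.001] deg 0.2
```

```bash
python3 -m jog '[{"x":0.5,"y":0,"z":12,"ax":0,"ay":0,"az":0},{"x":0.5,"y":0,"z":24,"ax":0,"ay":0,"az":0},{"x":0.5,"y":0,"z":33,"ax":0,"ay":0,"az":0},{"x":0.5,"y":0,"z":36,"ax":0,"ay":0,"az":0},{"x":0.5,"y":0,"z":37,"ax":0,"ay":0,"az":0}]';echo;python3 -m jog '[{"x":0,"y":0,"z":0,"ax":0,"ay":0,"az":0},{"x":0,"y":0,"z":0,"ax":0,"ay":0,"az":0},{"x":0,"y":0,"z":0,"ax":0,"ay":0,"az":0},{"x":0,"y":0,"z":0,"ax":0,"ay":0,"az":0},{"x":0,"y":0,"z":0,"ax":0,"ay":0,"az":0}]' 40 50;python3 -m jog '[{"x":0,"y":0,"z":-8,"ax":0,"ay":0,"az":0},{"x":0,"y":0,"z":-25,"ax":0,"ay":0,"az":0},{"x":0,"y":0,"z":-50,"ax":0,"ay":0,"az":0},{"x":0,"y":0,"z":-75,"ax":0,"ay":0,"az":0},{"x":0,"y":0,"z":-92,"ax":0,"ay":0,"az":0}]'; python3 -m jog '[{"x":0,"y":0,"z":-4,"ax":0,"ay":0,"az":0},{"x":0,"y":0,"z":-4,"ax":0,"ay":0,"az":0},{"x":0,"y":0,"z":-4,"ax":0,"ay":0,"az":0},{"x":0,"y":0,"z":-4,"ax":0,"ay":0,"az":0},{"x":0,"y":0,"z":-4,"ax":0,"ay":0,"az":0}]'; python3 -c "
from h import *
for i in range(3): g=r.grab_frame('scene'); print(np.round(r.sense()['ft_force'],2))
save('s11.png',cv2.resize(g['color'][80:320,60:380],(800,600)))"
```

```text
clock: 15.27
tool_pos: [430.8, 129.3, 6.9]
eef_rot: [[-0.052, -0.999, -0.0], [-0.999, 0.052, -0.003], [0.003, 0.0, -1.0]]
ft_force: [-0.5, -0.4, 0.4]
gripper_width: 75.8

clock: 15.68
tool_pos: [431.5, 129.5, 7.5]
eef_rot: [[-0.052, -0.999, 0.001], [-0.999, 0.052, -0.002], [0.002, -0.001, -1.0]]
ft_force: [0.7, -0.7, 2.5]
gripper_width: 53.3
clock: 16.1
tool_pos: [431.4, 129.9, 101.3]
eef_rot: [[-0.052, -0.999, 0.002], [-0.999, 0.052, -0.002], [0.002, -0.002, -1.0]]
ft_force: [0.0, 1.1, -3.9]
gripper_width: 53.2
clock: 16.52
tool_pos: [429.9, 129.4, 103.8]
eef_rot: [[-0.052, -0.999, -0.001], [-0.999, 0.052, -0.003], [0.003, 0.001, -1.0]]
ft_force: [0.1, 0.2, -4.3]
gripper_width: 53.2
[-0.3  -0.07 -3.65]
[-0.01  0.1  -3.93]
[ 0.14 -0.48 -3.56]
```

View pics/s11.png

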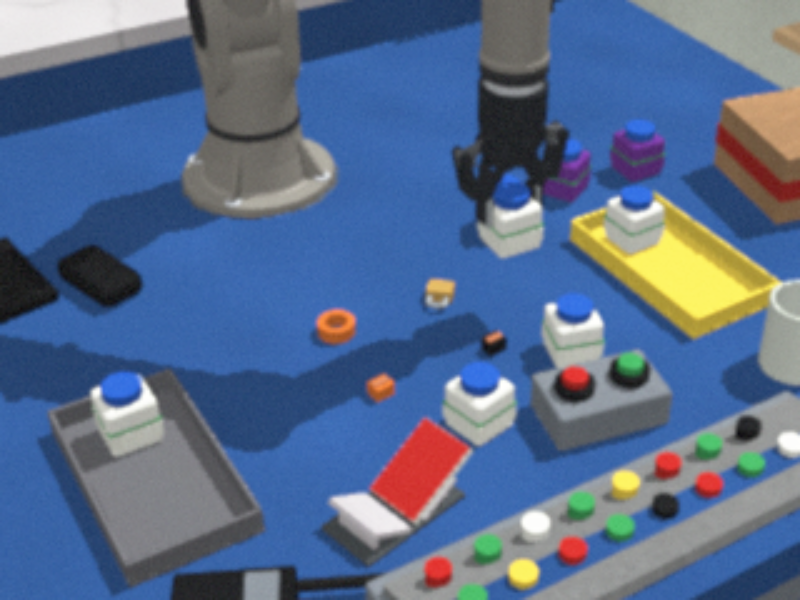

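This one is about −3.8 N, so full. The first two jars sit properly in their trays. It goes in the middle of the yellow tray.

```bash
python3 t.py 471 347 112 90; python3 -m jog '[{"x":-12,"y":-1,"z":-5,"ax":0,"ay":0,"az":0},{"x":-40,"y":-5,"z":-8,"ax":0,"ay":0,"az":0},{"x":-75,"y":-10,"z":-8,"ax":0,"ay":0,"az":-0.02},{"x":-110,"y":-15,"z":-8,"ax":0,"ay":0,"az":-0.03},{"x":-145,"y":-20,"z":-8,"ax":0,"ay":0,"az":-0.05}]'; python3 -m jog '[{"x":-25,"y":-3,"z":0,"ax":0,"ay":0,"az":0},{"x":-45,"y":-6,"z":0,"ax":0,"ay":0,"az":0},{"x":-58,"y":-8,"z":0,"ax":0,"ay":0,"az":0},{"x":-60,"y":-9,"z":5,"ax":0,"ay":0,"az":0},{"x":-60,"y":-9,"z":15,"ax":0,"ay":0,"az":0}]';python3 t.py 471 347 50 90
```

```text
t 16.67 pos [430.6 129.8 104.4] yaw -93.0 F [ 0.1 -0.5 -3.6] w 53.4 q7 -120
shift [-219.   -29.1   -8. ] len 221 turn [-0.    -0.002 -0.052] deg 3.0
clock: 17.08
tool_pos: [458.4, 274.6, 111.7]
eef_rot: [[-0.003, -1.0, -0.0], [-1.0, 0.003, -0.002], [0.002, 0.0, -1.0]]
ft_force: [0.8, -0.2, -3.8]
gripper_width: 53.1
clock: 17.5
tool_pos: [468.0, 336.0, 96.6]
eef_rot: [[-0.001, -1.0, 0.001], [-1.0, 0.001, -0.001], [0.001, -0.001, -1.0]]
ft_force: [0.6, -0.9, -2.7]
gripper_width: 53.0
t 17.50 pos [468.  336.   96.6] yaw -90.1 F [ 0.6 -0.9 -2.7] w 53.0 q7 -140
shift [-11.1  -3.   46.6] len 48 turn [-0.001 -0.001 -0.001] deg 0.1
```

```bash
python3 -m jog '[{"x":-6,"y":-2,"z":3,"ax":0,"ay":0,"az":0},{"x":-11,"y":-3,"z":12,"ax":0,"ay":0,"az":0},{"x":-11,"y":-3,"z":28,"ax":0,"ay":0,"az":0},{"x":-11,"y":-3,"z":45,"ax":0,"ay":0,"az":0},{"x":-11,"y":-3,"z":60,"ax":0,"ay":0,"az":0}]';python3 t.py 471 347 14 90
```

```text
clock: 17.92
tool_pos: [471.2, 345.8, 35.0]
eef_rot: [[-0.002, -1.0, 0.001], [-1.0, 0.002, -0.002], [0.002, -0.001, -1.0]]
ft_force: [0.3, -0.9, -3.6]
gripper_width: 53.3
t 17.92 pos [471.2 345.8  35. ] yaw -90.1 F [ 0.3 -0.9 -3.6] w 53.3 q7 -143
shift [-1.2  0.2 21. ] len 21 turn [-0.001 -0.002 -0.002] deg 0.2
```

```bash
python3 -m jog '[{"x":0,"y":0,"z":8,"ax":0,"ay":0,"az":0},{"x":0,"y":0,"z":15,"ax":0,"ay":0,"az":0},{"x":0,"y":0,"z":20,"ax":0,"ay":0,"az":0},{"x":0,"y":0,"z":22,"ax":0,"ay":0,"az":0},{"x":0,"y":0,"z":22,"ax":0,"ay":0,"az":0}]'; python3 -m jog '[{"x":0,"y":0,"z":0,"ax":0,"ay":0,"az":0},{"x":0,"y":0,"z":0,"ax":0,"ay":0,"az":0},{"x":0,"y":0,"z":0,"ax":0,"ay":0,"az":0},{"x":0,"y":0,"z":-2,"ax":0,"ay":0,"az":0},{"x":0,"y":0,"z":-8,"ax":0,"ay":0,"az":0}]' 76; python3 -m jog '[{"x":0,"y":0,"z":-10,"ax":0,"ay":0,"az":0},{"x":0,"y":0,"z":-30,"ax":0,"ay":0,"az":0},{"x":0,"y":0,"z":-60,"ax":0,"ay":0,"az":0},{"x":0,"y":0,"z":-80,"ax":0,"ay":0,"az":0},{"x":0,"y":0,"z":-95,"ax":0,"ay":0,"az":0}]';python3 t.py 535.5 148 115 74;python3 - <<'E'
from m import *
f=r.grab_frame("top"); g=r.grab_frame("scene")
for j in jars(f):
    if j[1][0]<700: print(j[1].round(1),[np.round(x,1) for x in jarrect(f,j[0])])
save("c12.png",cv2.resize(g["color"][80:320,60:380],(800,600)))
E
```

```text
clock: 18.33
tool_pos: [471.4, 345.8, 13.2]
eef_rot: [[-0.003, -1.0, 0.001], [-1.0, 0.003, -0.002], [0.002, -0.001, -1.0]]
ft_force: [-0.3, 0.8, -4.6]
gripper_width: 53.0
clock: 18.75
tool_pos: [471.2, 345.7, 21.4]
eef_rot: [[-0.002, -1.0, 0.001], [-1.0, 0.002, -0.002], [0.002, -0.001, -1.0]]
ft_force: [-0.2, 0.1, 0.8]
gripper_width: 76.4
clock: 19.17
tool_pos: [472.2, 347.3, 120.2]
eef_rot: [[-0.002, -1.0, 0.005], [-1.0, 0.002, 0.001], [-0.001, -0.005, -1.0]]
ft_force: [0.1, -0.2, 0.2]
gripper_width: 75.8
t 19.17 pos [472.2 347.3 120.2] yaw -90.1 F [ 0.1 -0.2  0.2] w 75.8 q7 -141
shift [199.2 -63.7   5.3] len 209 turn [-0.004  0.002  0.277] deg 15.9
[585.3  -6.9  70. ] [array([584.3,  -5.4]), array([58.4, 56.7]), np.float64(13.7)]
[536.9 146.6  70. ] [array([537. , 148.1]), array([56.1, 56.3]), np.float64(74.0)]
[ 418.  -329.4   70. ] [array([ 417.5, -324.8]), array([67.1, 59.4]), np.float64(89.7)]
```

View pics/c12.png

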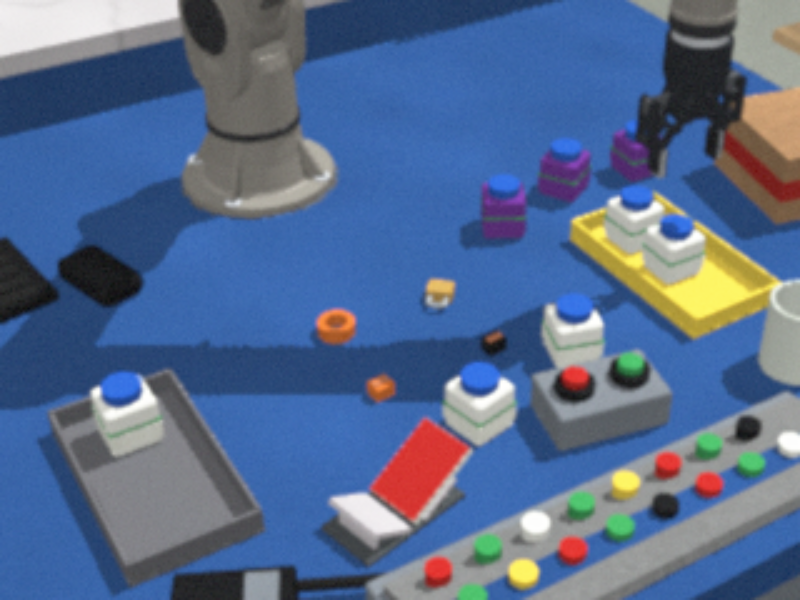

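```bash
python3 -m jog '[{"x":20,"y":-6,"z":0,"ax":0,"ay":0,"az":0.05},{"x":55,"y":-18,"z":0,"ax":0,"ay":0,"az":0.1},{"x":92,"y":-30,"z":0,"ax":0,"ay":0,"az":0.16},{"x":130,"y":-42,"z":0,"ax":0,"ay":0,"az":0.22},{"x":160,"y":-52,"z":0,"ax":0,"ay":0,"az":0.277}]';python3 t.py 536.5 148 100 74
```

```text
clock: 19.68
tool_pos: [525.2, 184.0, 120.2]
eef_rot: [[-0.281, -0.96, 0.007], [-0.96, 0.281, 0.001], [-0.003, -0.006, -1.0]]
ft_force: [0.5, -0.2, -0.1]
gripper_width: 76.3
t 19.68 pos [525.2 184.  120.2] yaw -106.3 F [ 0.5 -0.2 -0.1] w 76.3 q7 -137
shift [ 31.4 -20.8  20.2] len 43 turn [-0.006  0.003 -0.005] deg 0.5
```

```bash
python3 -m jog '[{"x":14,"y":-9,"z":0,"ax":0,"ay":0,"az":0},{"x":25,"y":-17,"z":3,"ax":-0.005,"ay":0,"az":0},{"x":30,"y":-20,"z":10,"ax":-0.005,"ay":0,"az":0},{"x":31,"y":-21,"z":18,"ax":-0.005,"ay":0,"az":0},{"x":31,"y":-21,"z":26,"ax":-0.005,"ay":0,"az":0}]';python3 t.py 536.5 148 50 74
```

```text
clock: 20.1
tool_pos: [536.2, 148.9, 93.0]
eef_rot: [[-0.28, -0.96, 0.001], [-0.96, 0.28, 0.003], [-0.003, -0.0, -1.0]]
ft_force: [1.0, 0.4, -0.4]
gripper_width: 76.5
t 20.10 pos [536.2 148.9  93. ] yaw -106.3 F [ 1.   0.4 -0.4] w 76.5 q7 -134
shift [ 0.9 -0.5 43. ] len 43 turn [-0.     0.003 -0.005] deg 0.3
```

```bash
python3 -m jog '[{"x":1,"y":0,"z":10,"ax":0,"ay":0,"az":0},{"x":1,"y":0,"z":22,"ax":0,"ay":0,"az":0},{"x":1,"y":0,"z":36,"ax":0,"ay":0,"az":0},{"x":1,"y":0,"z":48,"ax":0,"ay":0,"az":0},{"x":1,"y":0,"z":56,"ax":0,"ay":0,"az":0}]';python3 t.py 536.5 148 7.5 74
```

```text
clock: 20.52
tool_pos: [534.0, 149.2, 34.7]
eef_rot: [[-0.278, -0.961, -0.002], [-0.961, 0.278, 0.003], [-0.002, 0.003, -1.0]]
ft_force: [0.2, 1.0, 0.5]
gripper_width: 76.3
t 20.52 pos [534.  149.2  34.7] yaw -106.1 F [0.2 1.  0.5] w 76.3 q7 -135
shift [ 0.5 -2.8 27.2] len 27 turn [ 0.003  0.002 -0.002] deg 0.2
```

```bash
python3 -m jog '[{"x":0.5,"y":-1,"z":9,"ax":0,"ay":0,"az":0},{"x":0.5,"y":-2,"z":18,"ax":0,"ay":0,"az":0},{"x":0.5,"y":-2,"z":24,"ax":0,"ay":0,"az":0},{"x":0.5,"y":-2,"z":27,"ax":0,"ay":0,"az":0},{"x":0.5,"y":-2,"z":27,"ax":0,"ay":0,"az":0}]';echo;python3 -m jog '[{"x":0,"y":0,"z":0,"ax":0,"ay":0,"az":0},{"x":0,"y":0,"z":0,"ax":0,"ay":0,"az":0},{"x":0,"y":0,"z":0,"ax":0,"ay":0,"az":0},{"x":0,"y":0,"z":0,"ax":0,"ay":0,"az":0},{"x":0,"y":0,"z":0,"ax":0,"ay":0,"az":0}]' 40 50;python3 -m jog '[{"x":0,"y":0,"z":-8,"ax":0,"ay":0,"az":0},{"x":0,"y":0,"z":-25,"ax":0,"ay":0,"az":0},{"x":0,"y":0,"z":-50,"ax":0,"ay":0,"az":0},{"x":0,"y":0,"z":-75,"ax":0,"ay":0,"az":0},{"x":0,"y":0,"z":-92,"ax":0,"ay":0,"az":0}]'; python3 -m jog '[{"x":0,"y":0,"z":-4,"ax":0,"ay":0,"az":0},{"x":0,"y":0,"z":-4,"ax":0,"ay":0,"az":0},{"x":0,"y":0,"z":-4,"ax":0,"ay":0,"az":0},{"x":0,"y":0,"z":-4,"ax":0,"ay":0,"az":0},{"x":0,"y":0,"z":-4,"ax":0,"ay":0,"az":0}]'; python3 -c "
from h import *
for i in range(3): g=r.grab_frame('scene'); print(np.round(r.sense()['ft_force'],2))
save('s13.png',cv2.resize(g['color'][80:320,60:380],(800,600)))"
```

```text
clock: 20.93
tool_pos: [535.3, 148.1, 7.0]
eef_rot: [[-0.278, -0.961, -0.004], [-0.961, 0.278, 0.002], [-0.001, 0.004, -1.0]]
ft_force: [0.8, 0.0, 0.1]
gripper_width: 76.1

clock: 21.35
tool_pos: [536.2, 148.8, 7.8]
eef_rot: [[-0.278, -0.961, -0.001], [-0.961, 0.278, 0.003], [-0.003, 0.002, -1.0]]
ft_force: [0.0, 1.2, 2.1]
gripper_width: 53.2
clock: 21.77
tool_pos: [535.9, 147.9, 101.2]
eef_rot: [[-0.278, -0.961, -0.002], [-0.961, 0.278, 0.003], [-0.002, 0.003, -1.0]]
ft_force: [0.4, 0.5, -4.3]
gripper_width: 53.5
clock: 22.18
tool_pos: [534.3, 147.2, 103.2]
eef_rot: [[-0.278, -0.961, -0.006], [-0.961, 0.278, 0.002], [0.0, 0.006, -1.0]]
ft_force: [-0.1, 0.2, -5.1]
gripper_width: 53.3
[ 0.61  0.1  -5.02]
[-0.05 -0.54 -5.21]
[-0.16  0.35 -4.81]
```

View pics/s13.png

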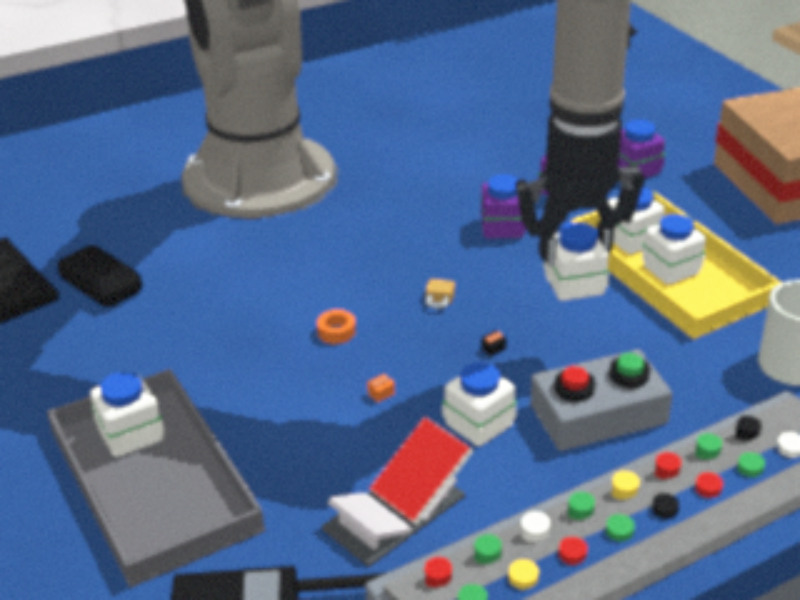

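Full as well (−5.0 N), so it takes the third yellow slot. First I'll check how close the mug is.

```bash
python3 - <<'E'
from h import *
f=np.load("top0.npy",allow_pickle=True).item()
print(ray(f,229*.64,195*.64,90).round(0),ray(f,240*.64,215*.64,0).round(0))
E
python3 t.py 542 347 112 90
```

```text
[683. 348.  90.] [671. 347.   0.]
t 22.33 pos [535.2 147.7 104.1] yaw -106.1 F [-0.2  0.3 -4.8] w 53.4 q7 -133
shift [-193.3   48.9   -7.5] len 200 turn [ 0.004  0.002 -0.282] deg 16.1
```

```bash
python3 -m jog '[{"x":-12,"y":3,"z":-5,"ax":0,"ay":0,"az":-0.02},{"x":-40,"y":10,"z":-8,"ax":0,"ay":0,"az":-0.07},{"x":-75,"y":19,"z":-8,"ax":0,"ay":0,"az":-0.14},{"x":-110,"y":28,"z":-8,"ax":0,"ay":0,"az":-0.21},{"x":-145,"y":37,"z":-8,"ax":0,"ay":0,"az":-0.28}]'; python3 t.py 542 347 95 90
```

```text
clock: 22.75
tool_pos: [539.8, 299.9, 112.9]
eef_rot: [[0.002, -1.0, -0.004], [-1.0, -0.002, 0.004], [-0.004, 0.004, -1.0]]
ft_force: [-0.2, 1.2, -4.4]
gripper_width: 53.0
t 22.75 pos [539.8 299.9 112.9] yaw -89.9 F [-0.2  1.2 -4.4] w 53.0 q7 -133
shift [-47.   -2.4  18. ] len 50 turn [0.004 0.004 0.002] deg 0.3
```

```bash
python3 -m jog '[{"x":-20,"y":-1,"z":0,"ax":0,"ay":0,"az":0},{"x":-37,"y":-2,"z":2,"ax":0,"ay":0,"az":0},{"x":-46,"y":-2,"z":8,"ax":0,"ay":0,"az":0},{"x":-47,"y":-2,"z":18,"ax":0,"ay":0,"az":0},{"x":-47,"y":-2,"z":32,"ax":0,"ay":0,"az":0}]'; python3 t.py 542 347 14 90
```

```text
clock: 23.17
tool_pos: [541.8, 347.9, 80.9]
eef_rot: [[0.003, -1.0, -0.002], [-1.0, -0.003, 0.004], [-0.004, 0.002, -1.0]]
ft_force: [-0.2, -1.3, -5.2]
gripper_width: 52.7
t 23.17 pos [541.8 347.9  80.9] yaw -89.8 F [-0.2 -1.3 -5.2] w 52.7 q7 -137
shift [ 1.1 -0.3 66.9] len 67 turn [0.002 0.004 0.003] deg 0.3
```

```bash
python3 -m jog '[{"x":0,"y":0,"z":10,"ax":0,"ay":0,"az":0},{"x":0,"y":0,"z":24,"ax":0,"ay":0,"az":0},{"x":0,"y":0,"z":38,"ax":0,"ay":0,"az":0},{"x":0,"y":0,"z":50,"ax":0,"ay":0,"az":0},{"x":0,"y":0,"z":58,"ax":0,"ay":0,"az":0}]'; python3 t.py 542 347 13 90
```

```text
clock: 23.58
tool_pos: [541.1, 345.4, 20.4]
eef_rot: [[0.002, -1.0, -0.005], [-1.0, -0.002, 0.001], [-0.001, 0.005, -1.0]]
ft_force: [-0.3, -0.7, -5.3]
gripper_width: 53.4
t 23.58 pos [541.1 345.4  20.4] yaw -89.9 F [-0.3 -0.7 -5.3] w 53.4 q7 -138
shift [-1.5 -0.9  7.4] len 8 turn [0.005 0.001 0.002] deg 0.3
```

```bash
python3 -m jog '[{"x":0,"y":0,"z":3,"ax":0,"ay":0,"az":0},{"x":0,"y":0,"z":5,"ax":0,"ay":0,"az":0},{"x":0,"y":0,"z":7,"ax":0,"ay":0,"az":0},{"x":0,"y":0,"z":7.5,"ax":0,"ay":0,"az":0},{"x":0,"y":0,"z":7.5,"ax":0,"ay":0,"az":0}]'; python3 -m jog '[{"x":0,"y":0,"z":0,"ax":0,"ay":0,"az":0},{"x":0,"y":0,"z":0,"ax":0,"ay":0,"az":0},{"x":0,"y":0,"z":0,"ax":0,"ay":0,"az":0},{"x":0,"y":0,"z":-2,"ax":0,"ay":0,"az":0},{"x":0,"y":0,"z":-8,"ax":0,"ay":0,"az":0}]' 76; python3 -m jog '[{"x":0,"y":0,"z":-10,"ax":0,"ay":0,"az":0},{"x":0,"y":0,"z":-30,"ax":0,"ay":0,"az":0},{"x":0,"y":0,"z":-60,"ax":0,"ay":0,"az":0},{"x":0,"y":0,"z":-85,"ax":0,"ay":0,"az":0},{"x":0,"y":0,"z":-105,"ax":0,"ay":0,"az":0}]';python3 - <<'E'
from m import *
f=r.grab_frame("top"); g=r.grab_frame("scene")
for j in jars(f):
    if j[1][0]<700: print(j[1].round(1),[np.round(x,1) for x in jarrect(f,j[0])])
save("c14.png",cv2.resize(g["color"][80:320,60:380],(800,600)))
E
python3 t.py 585 -6 125 13.5;python3 t.py 585 -6 125 103.5
```

```text
clock: 24.0
tool_pos: [541.5, 345.9, 13.6]
eef_rot: [[0.002, -1.0, -0.004], [-1.0, -0.002, 0.002], [-0.002, 0.004, -1.0]]
ft_force: [-1.0, -0.1, -4.8]
gripper_width: 52.8
clock: 24.42
tool_pos: [541.3, 345.8, 21.7]
eef_rot: [[0.002, -1.0, -0.004], [-1.0, -0.002, 0.001], [-0.001, 0.004, -1.0]]
ft_force: [0.8, -0.0, 0.7]
gripper_width: 76.0
clock: 24.83
tool_pos: [542.7, 346.6, 130.6]
eef_rot: [[0.002, -1.0, -0.001], [-1.0, -0.002, 0.004], [-0.004, 0.001, -1.0]]
ft_force: [-0.1, 0.3, 0.1]
gripper_width: 76.0
[584.8  -6.3  70. ] [array([583.6,  -6.9]), array([54.5, 51.9]), np.float64(12.7)]
[ 417.8 -329.4   70. ] [array([ 417.6, -324.3]), array([67.1, 59.8]), np.float64(88.5)]
[395.9 342.9  70. ] [array([400.3, 349.8]), array([99.7, 95.5]), np.float64(86.9)]
t 24.93 pos [544.5 348.3 133. ] yaw -89.9 F [ 0.6  0.5 -0.4] w 76.0 q7 -136
shift [354.4 -39.9   5.4] len 357 turn [1.000e-03 9.000e-03 1.337e+00] deg 76.6
t 24.93 pos [544.5 348.3 133. ] yaw -89.9 F [ 0.6  0.5 -0.4] w 76.0 q7 -136
shift [354.4 -39.9   5.4] len 357 turn [-0.005  0.007 -0.234] deg 13.4
```

View pics/c14.png

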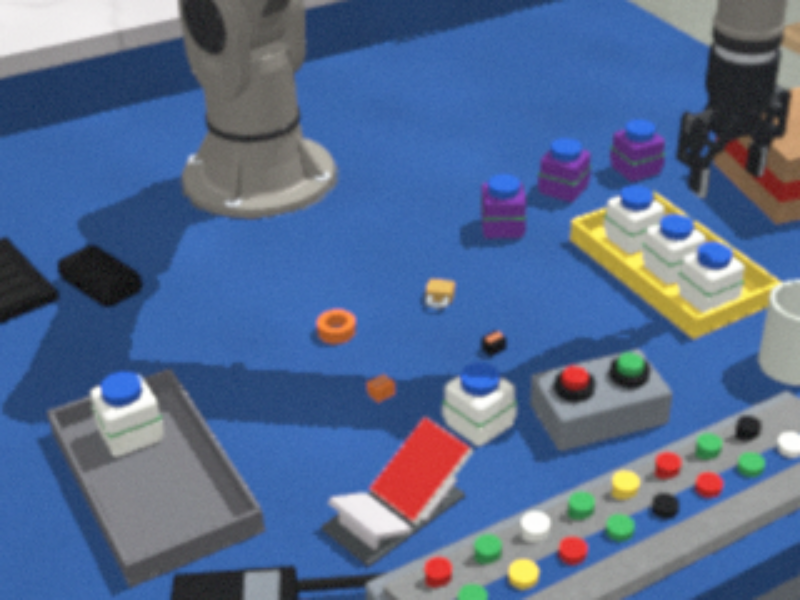

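Run:
```python
from h import *
f=np.load("top0.npy",allow_pickle=True).item(); g=np.load("scene0.npy",allow_pickle=True).item()
q=lambda u,v:(190+u/5.3,100+v/5.3)
for n,(u,v),z in(("UL",(498,148),58),("LL",(522,243),58),("LR",(640,230),17),("UR",(612,133),17),("edgeUL",(483,146),52),("edgeLL",(515,247),52),("wing tip top",(688,92),35),("wing tip bot",(730,197),35)): print(n,ray(f,*q(u,v),z).round(1))
# scene: gcrop scale 800/270, off 70,170
w=lambda u,v:(70+u*270/800,170+v*270/800)
for n,(u,v),z in(("up left",(474,230),58),("up right",(528,265),58),("foot right",(462,350),17),("foot left",(410,313),17),("wing",(362,325),35),("wing2",(408,373),35)): print(n,ray(g,*w(u,v),z).round(1))
```

```text
UL [660.2 -71.2  58. ]
LL [601.6 -81.3  58. ]
LR [ 617.7 -156.3   17. ]
UR [ 679.6 -144.3   17. ]
edgeUL [663.9 -63.   52. ]
edgeLL [601.2 -77.6  52. ]
wing tip top [ 696.7 -189.3   35. ]
wing tip bot [ 629.8 -208.7   35. ]
up left [609.2 -83.6  58. ]
up right [669.  -66.8  58. ]
foot right [ 689.2 -141.2   17. ]
foot left [ 630.9 -157.8   17. ]
wing [ 638.9 -204.8   35. ]
wing2 [ 703.4 -197.    35. ]
```

```bash
python3 -m jog '[{"x":20,"y":-2,"z":0,"ax":0,"ay":0.003,"az":-0.03},{"x":55,"y":-6,"z":0,"ax":0,"ay":0.006,"az":-0.08},{"x":95,"y":-11,"z":0,"ax":0,"ay":0.006,"az":-0.13},{"x":135,"y":-15,"z":0,"ax":0,"ay":0.006,"az":-0.18},{"x":172,"y":-19,"z":0,"ax":0,"ay":0.006,"az":-0.234}]' 69;python3 t.py 584.5 -6.5 125 103
```

```text
clock: 25.35
tool_pos: [563.5, 173.7, 131.4]
eef_rot: [[0.236, -0.972, 0.005], [-0.972, -0.236, 0.0], [0.001, -0.005, -1.0]]
ft_force: [1.1, -0.5, 0.2]
gripper_width: 68.8
t 25.35 pos [563.5 173.7 131.4] yaw -76.4 F [ 1.1 -0.5  0.2] w 68.8 q7 -108
shift [180.1  22.2   6.5] len 182 turn [-0.005 -0.001  0.011] deg 0.7
```

```bash
python3 -m jog '[{"x":35,"y":4,"z":0,"ax":-0.003,"ay":0,"az":0},{"x":75,"y":9,"z":0,"ax":-0.005,"ay":0,"az":0.01},{"x":115,"y":14,"z":0,"ax":-0.005,"ay":0,"az":0.01},{"x":145,"y":18,"z":2,"ax":-0.005,"ay":0,"az":0.01},{"x":165,"y":20,"z":6,"ax":-0.005,"ay":0,"az":0.01}]';python3 t.py 584.5 -6.5 100 103
python3 - <<'E'
from m import *
g=r.grab_frame("scene")
c=g["color"]; hs=cv2.cvtColor(c,cv2.COLOR_RGB2HSV)
cap=(hs[...,0]>104)&(hs[...,0]<115)&(hs[...,1]>170)&(c[...,2]>140)
for st,ce,m in blobs(cap,40): 
    if 220<ce[0]<280 and 200<ce[1]<260: print(ce, ray(g,*ce,70))
print(proj(g,(584.5,-6.5,70)))
save("c15.png",cv2.resize(c[130:290,180:320],(525,600)))
E
```

```text
clock: 25.77
tool_pos: [583.3, 2.6, 125.5]
eef_rot: [[0.22, -0.975, 0.0], [-0.975, -0.22, -0.004], [0.004, 0.001, -1.0]]
ft_force: [0.7, -0.3, -0.5]
gripper_width: 68.8
t 25.77 pos [583.3   2.6 125.5] yaw -77.3 F [ 0.7 -0.3 -0.5] w 68.8 q7 -91
shift [ 9.   0.8 25.5] len 27 turn [ 0.001 -0.004 -0.005] deg 0.4
[251.61363636 229.375     ] [589.07507069  -7.5135132   70.        ]
[251.01278968 228.26391453]
```

View pics/c15.png

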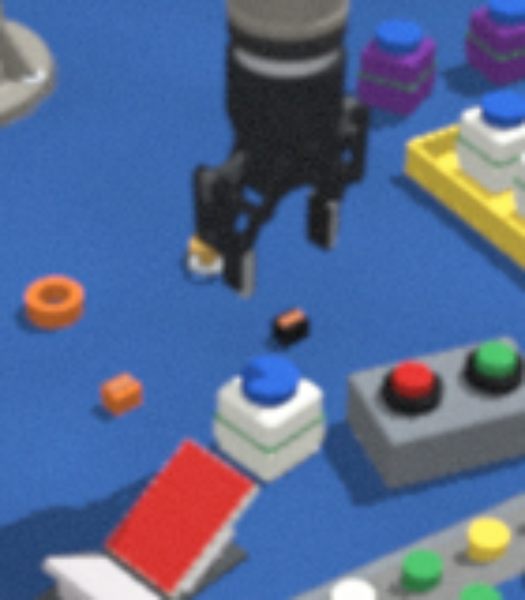

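```bash
python3 -m jog '[{"x":4,"y":0,"z":3,"ax":0,"ay":0,"az":0},{"x":8,"y":0,"z":10,"ax":0,"ay":-0.004,"az":-0.005},{"x":8.5,"y":0,"z":25,"ax":0,"ay":-0.004,"az":-0.005},{"x":8.5,"y":0,"z":45,"ax":0,"ay":-0.004,"az":-0.005},{"x":8.5,"y":0,"z":65,"ax":0,"ay":-0.004,"az":-0.005}]';python3 t.py 585 -6.5 50 103
```

```text
clock: 26.23
tool_pos: [585.1, -9.4, 58.4]
eef_rot: [[0.222, -0.975, -0.002], [-0.975, -0.222, -0.003], [0.002, 0.002, -1.0]]
ft_force: [-0.3, 0.1, 0.4]
gripper_width: 69.0
t 26.23 pos [585.1  -9.4  58.4] yaw -77.2 F [-0.3  0.1  0.4] w 69.0 q7 -91
shift [-2.9 -0.6  8.4] len 9 turn [ 0.002 -0.002 -0.003] deg 0.2
```

```bash
python3 -m jog '[{"x":-2,"y":0,"z":2,"ax":0,"ay":0,"az":0},{"x":-3,"y":0,"z":10,"ax":0,"ay":0,"az":0},{"x":-3,"y":0,"z":24,"ax":0,"ay":0,"az":0},{"x":-3,"y":0,"z":38,"ax":0,"ay":0,"az":0},{"x":-3,"y":0,"z":46,"ax":0,"ay":0,"az":0}]';python3 t.py 585 -6.5 7.5 103
```

```text
clock: 26.65
tool_pos: [584.3, -5.3, 11.8]
eef_rot: [[0.224, -0.975, -0.002], [-0.975, -0.224, -0.002], [0.002, 0.002, -1.0]]
ft_force: [-0.4, 0.2, 0.0]
gripper_width: 69.1
t 26.65 pos [584.3  -5.3  11.8] yaw -77.1 F [-0.4  0.2  0. ] w 69.1 q7 -93
shift [ 1.3 -0.5  4.3] len 5 turn [ 0.002 -0.002 -0.001] deg 0.2
```

```bash
python3 -m jog '[{"x":1,"y":0,"z":2,"ax":0,"ay":0,"az":0},{"x":1,"y":0,"z":4,"ax":0,"ay":0,"az":0},{"x":1,"y":0,"z":4,"ax":0,"ay":0,"az":0},{"x":1,"y":0,"z":4,"ax":0,"ay":0,"az":0},{"x":1,"y":0,"z":4,"ax":0,"ay":0,"az":0}]' 40 50;echo;python3 -m jog '[{"x":0,"y":0,"z":0,"ax":0,"ay":0,"az":0},{"x":0,"y":0,"z":-5,"ax":0,"ay":0,"az":0},{"x":0,"y":0,"z":-20,"ax":0,"ay":0,"az":0},{"x":0,"y":0,"z":-40,"ax":0,"ay":0,"az":0},{"x":0,"y":0,"z":-65,"ax":0,"ay":0,"az":0}]'; python3 -m jog '[{"x":0,"y":0,"z":-20,"ax":0,"ay":0,"az":0},{"x":0,"y":0,"z":-35,"ax":0,"ay":0,"az":0},{"x":0,"y":0,"z":-40,"ax":0,"ay":0,"az":0},{"x":0,"y":0,"z":-40,"ax":0,"ay":0,"az":0},{"x":0,"y":0,"z":-40,"ax":0,"ay":0,"az":0}]'; python3 -c "
from h import *
for i in range(3): g=r.grab_frame('scene'); print(np.round(r.sense()['ft_force'],2))
save('s16.png',cv2.resize(g['color'][80:320,60:380],(800,600)))"; python3 t.py 492 -329 112 90
```

```text
clock: 27.07
tool_pos: [585.1, -5.6, 8.9]
eef_rot: [[0.224, -0.974, -0.0], [-0.974, -0.224, -0.001], [0.001, 0.001, -1.0]]
ft_force: [-1.0, 0.2, 3.2]
gripper_width: 53.1

clock: 27.48
tool_pos: [583.7, -6.0, 73.2]
eef_rot: [[0.224, -0.974, -0.004], [-0.974, -0.224, -0.002], [0.001, 0.004, -1.0]]
ft_force: [0.0, -0.3, -0.5]
gripper_width: 52.7
clock: 27.9
tool_pos: [583.4, -6.2, 112.6]
eef_rot: [[0.224, -0.975, -0.005], [-0.975, -0.224, -0.002], [0.001, 0.005, -1.0]]
ft_force: [0.6, 0.0, -1.0]
gripper_width: 52.7
[ 0.45 -0.41 -1.25]
[ 0.2   0.35 -1.65]
[ 0.42 -0.24 -1.  ]
t 28.05 pos [582.7  -6.2 111.6] yaw -77.0 F [ 0.4 -0.2 -1. ] w 53.1 q7 -90
shift [294.3 160.8   0.7] len 335 turn [ 0.007 -0.001  0.226] deg 13.0
```

View pics/s16.png

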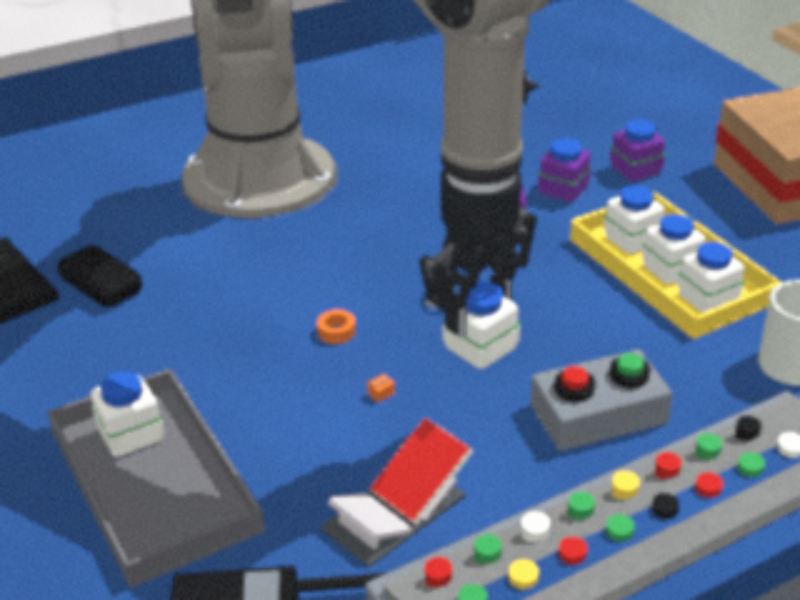

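This last one is about −1.2 N, so empty. It goes in the grey tray at (500,−329).

```bash
python3 -m jog '[{"x":14,"y":7,"z":0,"ax":0,"ay":0,"az":0.02},{"x":40,"y":20,"z":0,"ax":0.004,"ay":0,"az":0.06},{"x":75,"y":38,"z":0,"ax":0.005,"ay":0,"az":0.11},{"x":110,"y":57,"z":0,"ax":0.005,"ay":0,"az":0.17},{"x":146,"y":76,"z":0,"ax":0.005,"ay":0,"az":0.226}]'; python3 t.py 500 -329 112 90
```

```text
clock: 28.47
tool_pos: [539.6, -167.9, 111.3]
eef_rot: [[-0.003, -1.0, -0.004], [-1.0, 0.003, -0.001], [0.001, 0.004, -1.0]]
ft_force: [1.5, -0.5, -0.9]
gripper_width: 53.3
t 28.47 pos [ 539.6 -167.9  111.3] yaw -90.2 F [ 1.5 -0.5 -0.9] w 53.3 q7 -84
shift [161.2  39.1  -0.4] len 166 turn [ 0.004 -0.001 -0.003] deg 0.3
```

```bash
python3 -m jog '[{"x":38,"y":9,"z":0,"ax":0,"ay":0,"az":0},{"x":78,"y":19,"z":0,"ax":0,"ay":0,"az":0},{"x":112,"y":27,"z":0,"ax":0,"ay":0,"az":0},{"x":136,"y":33,"z":0,"ax":0,"ay":0,"az":0},{"x":152,"y":37,"z":0,"ax":0,"ay":0,"az":0}]'; python3 t.py 500 -329 90 90;python3 -m jog '[{"x":3,"y":1,"z":2,"ax":0,"ay":0,"az":0},{"x":3,"y":1,"z":10,"ax":0,"ay":0,"az":0},{"x":3,"y":1,"z":22,"ax":0,"ay":0,"az":0},{"x":3,"y":1,"z":34,"ax":0,"ay":0,"az":0},{"x":3,"y":1,"z":45,"ax":0,"ay":0,"az":0}]';python3 t.py 500 -329 14 90
```

```text
clock: 28.88
tool_pos: [498.0, -326.2, 110.5]
eef_rot: [[-0.011, -1.0, -0.007], [-1.0, 0.011, -0.004], [0.004, 0.007, -1.0]]
ft_force: [0.2, 0.1, -1.0]
gripper_width: 52.8
t 28.88 pos [ 498.  -326.2  110.5] yaw -90.6 F [ 0.2  0.1 -1. ] w 52.8 q7 -68
shift [ 2.7 -2.2 20.5] len 21 turn [ 0.007 -0.004 -0.011] deg 0.8
clock: 29.3
tool_pos: [496.8, -326.4, 63.4]
eef_rot: [[-0.008, -1.0, -0.009], [-1.0, 0.008, -0.001], [0.001, 0.009, -1.0]]
ft_force: [-0.9, 0.9, -1.2]
gripper_width: 53.2
t 29.30 pos [ 496.8 -326.4   63.4] yaw -90.4 F [-0.9  0.9 -1.2] w 53.2 q7 -69
shift [ 2.5 -3.7 49.4] len 50 turn [ 0.009 -0.001 -0.008] deg 0.7
```

```bash
python3 -m jog '[{"x":2,"y":-2,"z":8,"ax":0.005,"ay":0,"az":0},{"x":2,"y":-3,"z":20,"ax":0.009,"ay":0,"az":-0.008},{"x":2,"y":-3,"z":32,"ax":0.009,"ay":0,"az":-0.008},{"x":2,"y":-3,"z":40,"ax":0.009,"ay":0,"az":-0.008},{"x":2,"y":-3,"z":44,"ax":0.009,"ay":0,"az":-0.008}]';python3 -m jog '[{"x":0,"y":0,"z":2,"ax":0,"ay":0,"az":0},{"x":0,"y":0,"z":4,"ax":0,"ay":0,"az":0},{"x":0,"y":0,"z":5,"ax":0,"ay":0,"az":0},{"x":0,"y":0,"z":5,"ax":0,"ay":0,"az":0},{"x":0,"y":0,"z":5,"ax":0,"ay":0,"az":0}]';python3 t.py 500 -329 14 90; python3 -c "
from h import *
g=r.grab_frame('scene')
save('s17.png',cv2.resize(g['color'][160:320,60:260],(750,600)))"
```

```text
clock: 29.72
tool_pos: [498.4, -327.4, 17.3]
eef_rot: [[0.001, -1.0, -0.002], [-1.0, -0.001, 0.001], [-0.001, 0.002, -1.0]]
ft_force: [0.4, -0.7, -1.2]
gripper_width: 53.3
clock: 30.13
tool_pos: [498.4, -327.0, 13.9]
eef_rot: [[0.001, -1.0, -0.003], [-1.0, -0.001, 0.0], [-0.0, 0.003, -1.0]]
ft_force: [-3.0, 1.6, 5.3]
gripper_width: 53.0
t 30.13 pos [ 498.4 -327.    13.9] yaw -89.9 F [-3.   1.6  5.3] w 53.0 q7 -70
shift [ 2.  -1.6 -0.1] len 3 turn [0.003 0.    0.001] deg 0.2
```

View pics/s17.png

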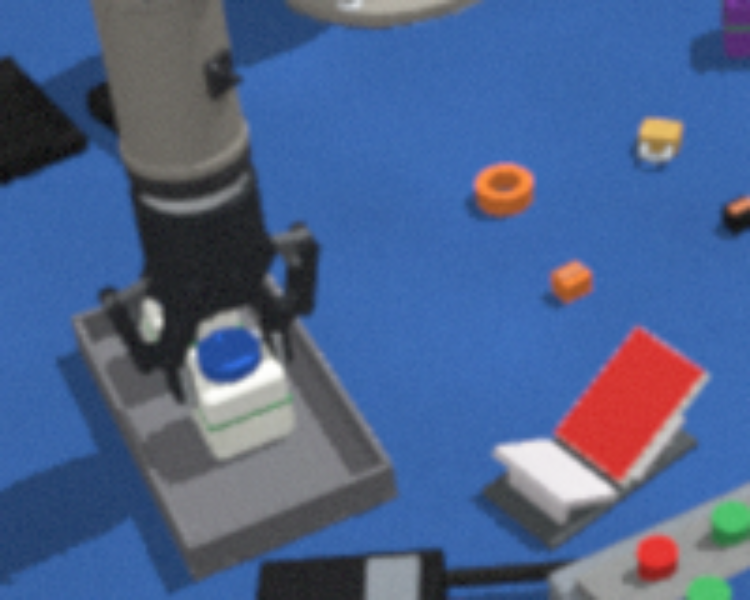

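Set down in the tray. Release and rise.

```bash
python3 -m jog '[{"x":0,"y":0,"z":0,"ax":0,"ay":0,"az":0},{"x":0,"y":0,"z":0,"ax":0,"ay":0,"az":0},{"x":0,"y":0,"z":0,"ax":0,"ay":0,"az":0},{"x":0,"y":0,"z":-2,"ax":0,"ay":0,"az":0},{"x":0,"y":0,"z":-8,"ax":0,"ay":0,"az":0}]' 76; python3 -m jog '[{"x":0,"y":0,"z":-10,"ax":0,"ay":0,"az":0},{"x":0,"y":0,"z":-30,"ax":0,"ay":0,"az":0},{"x":0,"y":0,"z":-60,"ax":0,"ay":0,"az":0},{"x":0,"y":0,"z":-95,"ax":0,"ay":0,"az":0},{"x":-10,"y":0,"z":-130,"ax":0,"ay":0,"az":0}]';python3 -m jog '[{"x":-30,"y":0,"z":-20,"ax":0,"ay":0,"az":0},{"x":-65,"y":0,"z":-25,"ax":0,"ay":0,"az":0},{"x":-100,"y":0,"z":-30,"ax":0,"ay":0,"az":0},{"x":-130,"y":0,"z":-30,"ax":0,"ay":0,"az":0},{"x":-150,"y":0,"z":-30,"ax":0,"ay":0,"az":0}]' 0 20
python3 - <<'E'
from m import *
f=r.grab_frame("top"); g=r.grab_frame("scene")
np.save("top1.npy",f,allow_pickle=True);np.save("scene1.npy",g,allow_pickle=True)
for j in jars(f):
    if j[1][0]<700: print(j[1].round(1))
save("c18.png",cv2.resize(g["color"][80:320,60:380],(800,600)));save("c18t.png",cv2.resize(f["color"][100:260,120:410],(800,441)))
E
python3 t.py 584.5 -20 125 103
```

```text
clock: 30.6
tool_pos: [497.7, -326.7, 21.3]
eef_rot: [[0.001, -1.0, -0.004], [-1.0, -0.001, 0.001], [-0.002, 0.004, -1.0]]
ft_force: [-0.4, 0.7, -0.6]
gripper_width: 75.7
clock: 31.02
tool_pos: [497.2, -319.4, 153.1]
eef_rot: [[-0.002, -1.0, -0.005], [-1.0, 0.002, -0.0], [0.0, 0.005, -1.0]]
ft_force: [0.5, -0.9, 0.6]
gripper_width: 75.9
clock: 31.43
tool_pos: [498.5, -164.8, 185.1]
eef_rot: [[0.002, -1.0, -0.002], [-1.0, -0.002, 0.0], [-0.0, 0.002, -1.0]]
ft_force: [-0.2, 0.9, 0.2]
gripper_width: 15.0
[543.7 344.3  70. ]
[473.1 344.4  70. ]
[396.1 343.   70. ]
t 31.53 pos [ 498.7 -163.4  184.8] yaw -89.6 F [0.9 0.1 0.4] w 0.7 q7 -81
shift [-142.7  -86.9   59.8] len 177 turn [ 0.002  0.002 -0.22 ] deg 12.6
```

View pics/c18.png

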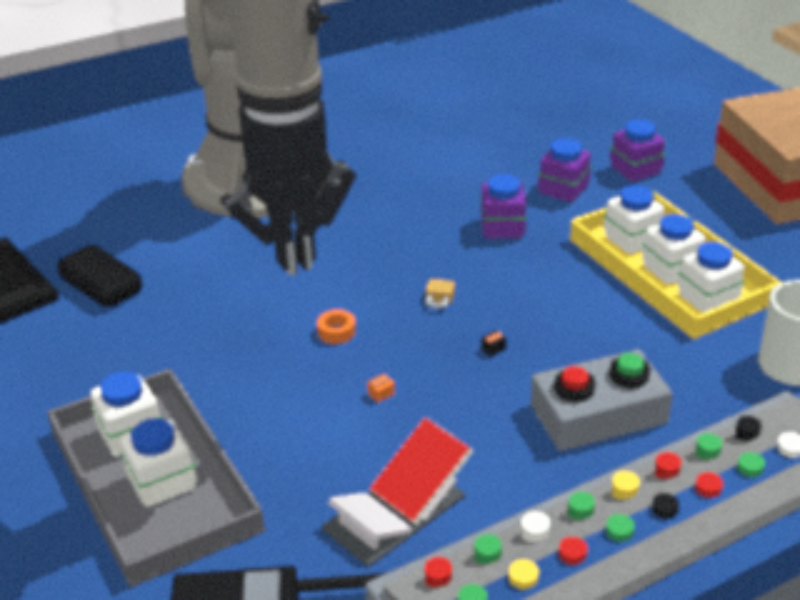

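View pics/c18t.png

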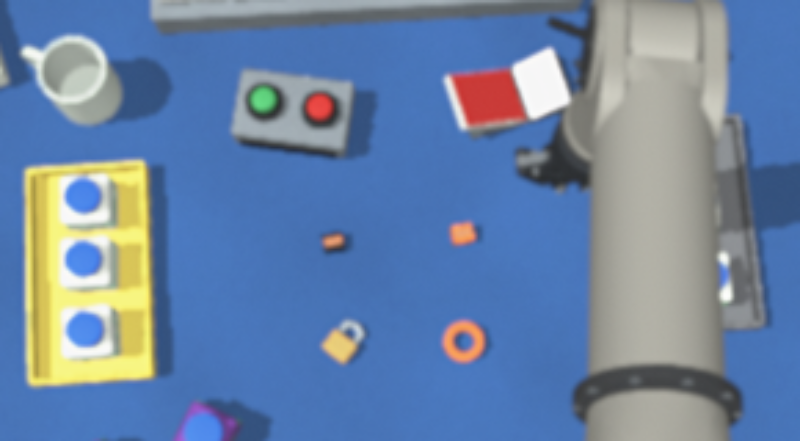

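All five jars are sorted: three full in yellow and two empty in grey. Next is the plate. From the top view, the valley is at about (649,−148) with stand yaw about 13.5°. I'll bring the closed fingers to the +y side of the plate's upper edge, with the jaws along the stand's x axis.

```bash
python3 -m jog '[{"x":-15,"y":-15,"z":5,"ax":0,"ay":0,"az":-0.1},{"x":-30,"y":-31,"z":10,"ax":0,"ay":0,"az":-0.22},{"x":-45,"y":-47,"z":16,"ax":0,"ay":0,"az":-0.34},{"x":-60,"y":-63,"z":22,"ax":0,"ay":0,"az":-0.46},{"x":-75,"y":-78,"z":28,"ax":0,"ay":0,"az":-0.58}]';python3 t.py 622.5 -41 125 13.5
```

```text
clock: 31.95
tool_pos: [577.3, -88.9, 157.1]
eef_rot: [[0.557, -0.831, -0.001], [-0.831, -0.557, 0.0], [-0.001, 0.001, -1.0]]
ft_force: [-0.2, 0.0, 0.7]
gripper_width: 0.1
t 31.95 pos [577.3 -88.9 157.1] yaw -56.2 F [-0.2  0.   0.7] w 0.1 q7 -61
shift [-14.6 -64.3  32.1] len 73 turn [ 0.000e+00  1.000e-03 -1.216e+00] deg 69.7
```

```bash
python3 -m jog '[{"x":-3,"y":-13,"z":5,"ax":0,"ay":0,"az":-0.12},{"x":-6,"y":-27,"z":10,"ax":0,"ay":0,"az":-0.24},{"x":-9,"y":-40,"z":15,"ax":0,"ay":0,"az":-0.36},{"x":-12,"y":-53,"z":20,"ax":0,"ay":0,"az":-0.48},{"x":-14,"y":-63,"z":25,"ax":0,"ay":0,"az":-0.6}]';python3 t.py 622.5 -41 125 13.5;python3 -m jog '[{"x":0,"y":0,"z":0,"ax":0,"ay":0,"az":-0.12},{"x":0,"y":0,"z":0,"ax":0,"ay":0,"az":-0.24},{"x":0,"y":0,"z":0,"ax":0,"ay":0,"az":-0.36},{"x":0,"y":0,"z":0,"ax":0,"ay":0,"az":-0.48},{"x":0,"y":0,"z":0,"ax":0,"ay":0,"az":-0.58}]';python3 t.py 622.5 -41 35 13.5
```

```text
clock: 32.37
tool_pos: [622.8, -42.8, 132.2]
eef_rot: [[0.93, -0.367, -0.0], [-0.367, -0.93, -0.0], [-0.0, 0.0, -1.0]]
ft_force: [0.1, 0.8, 0.3]
gripper_width: -0.1
t 32.37 pos [622.8 -42.8 132.2] yaw -21.5 F [0.1 0.8 0.3] w -0.1 q7 -36
shift [-1.  -1.6  7.2] len 7 turn [ 0.     0.    -0.611] deg 35.0
clock: 32.78
tool_pos: [623.2, -44.9, 132.5]
eef_rot: [[0.979, 0.206, 0.0], [0.206, -0.979, -0.001], [-0.0, 0.001, -1.0]]
ft_force: [0.2, 0.2, 0.8]
gripper_width: -0.1
t 32.78 pos [623.2 -44.9 132.5] yaw 11.9 F [0.2 0.2 0.8] w -0.1 q7 -5
shift [ 0.1 -4.1 97.5] len 98 turn [ 0.001  0.    -0.028] deg 1.6
```

```bash
python3 -m jog '[{"x":0,"y":-3,"z":10,"ax":0,"ay":0,"az":-0.03},{"x":0,"y":-4,"z":30,"ax":0,"ay":0,"az":-0.03},{"x":0,"y":-4,"z":55,"ax":0,"ay":0,"az":-0.03},{"x":0,"y":-4,"z":78,"ax":0,"ay":0,"az":-0.03},{"x":0,"y":-4,"z":94,"ax":0,"ay":0,"az":-0.03}]';python3 -m jog '[{"x":0,"y":0,"z":2,"ax":0,"ay":0,"az":0},{"x":0,"y":0,"z":2,"ax":0,"ay":0,"az":0},{"x":0,"y":0,"z":2,"ax":0,"ay":0,"az":0},{"x":0,"y":0,"z":2,"ax":0,"ay":0,"az":0},{"x":0,"y":0,"z":2,"ax":0,"ay":0,"az":0}]';python3 t.py 622.5 -41 35 13.5; python3 -c "
from h import *
g=r.grab_frame('scene');f=r.grab_frame('top')
a=cv2.resize(g['color'][170:290,170:300],(433,400));b=cv2.resize(f['color'][100:200,220:330],(367,333))
save('c19.png',a);save('c19t.png',b)"
```

```text
clock: 33.2
tool_pos: [621.0, -42.9, 35.5]
eef_rot: [[0.973, 0.233, -0.003], [0.233, -0.973, -0.003], [-0.004, 0.002, -1.0]]
ft_force: [0.1, 0.0, -0.5]
gripper_width: -0.4
clock: 33.62
tool_pos: [622.2, -42.7, 35.1]
eef_rot: [[0.973, 0.232, -0.0], [0.232, -0.973, -0.003], [-0.001, 0.002, -1.0]]
ft_force: [0.9, 0.4, -0.0]
gripper_width: 0.3
t 33.62 pos [622.2 -42.7  35.1] yaw 13.4 F [ 0.9  0.4 -0. ] w 0.3 q7 -8
shift [ 0.7 -1.6  0.1] len 2 turn [ 0.002  0.001 -0.001] deg 0.2
```

View pics/c19.png

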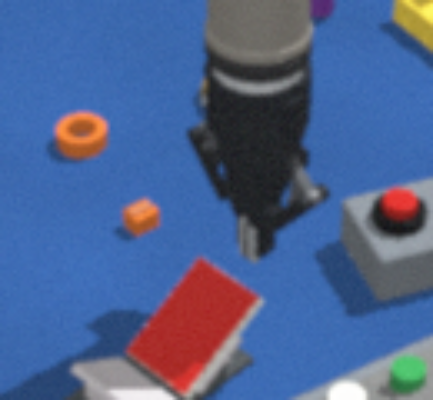

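View pics/c19t.png

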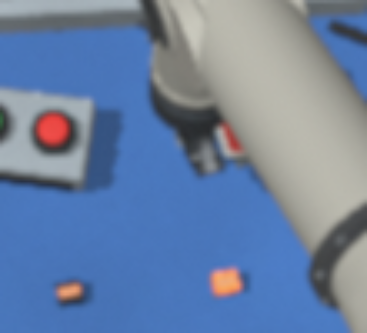

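```bash
python3 -c "
from h import *
g=r.grab_frame('scene')
for z in (25,35,45,55): print(z,proj(g,(622,-42.5,z)).round(1))
print('edge bottom',[proj(g,(649-.235*78+k*.97,-148+.972*78+k*.235,51)).round(1) for k in(-32,0,32)],'top',[proj(g,(649-.235*74+k*.97,-148+.972*74+k*.235,58)).round(1) for k in(-32,0,32)])
save('c20.png',cv2.resize(g['color'][190:280,200:280],(711,800))[:600])"
```

```text
25 [246.6 254.5]
35 [246.6 251.6]
45 [246.6 248.7]
55 [246.6 245.8]
edge bottom [array([229.4, 246.9]), array([238.3, 253.1]), array([247.4, 259.5])] top [array([228.3, 245.6]), array([237.1, 251.8]), array([246.2, 258.2])]
```

View pics/c20.png

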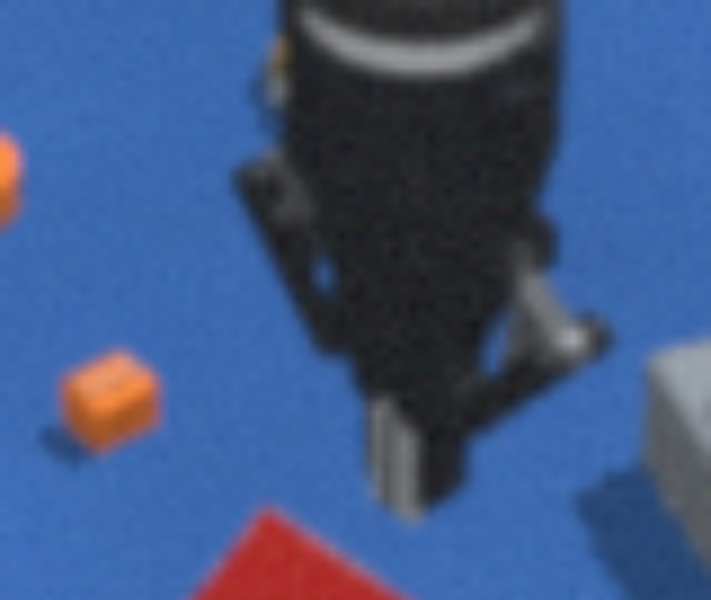

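```bash
python3 -m jog '[{"x":1,"y":0,"z":4,"ax":0,"ay":0,"az":0},{"x":1,"y":2,"z":9,"ax":0,"ay":0,"az":0},{"x":1,"y":5,"z":12,"ax":0,"ay":0,"az":0},{"x":1,"y":9,"z":12,"ax":0,"ay":0,"az":0},{"x":1,"y":12,"z":12,"ax":0,"ay":0,"az":0}]';python3 -m jog '[{"x":0,"y":3,"z":-1,"ax":0,"ay":0,"az":0},{"x":0,"y":7,"z":-3,"ax":0,"ay":0,"az":0},{"x":0,"y":11,"z":-8,"ax":0,"ay":0,"az":0},{"x":0,"y":16,"z":-13,"ax":0,"ay":0,"az":0},{"x":0,"y":21,"z":-18,"ax":0,"ay":0,"az":0}]'; python3 -c "
from h import *
g=r.grab_frame('scene')
p=r.sense()['tool_pos'];d=np.array(p)[:2]-[649,-148];print('s',d@[-.235,.972],'lat',d@[.972,.235],p[2])
save('c21.png',cv2.resize(g['color'][190:280,180:280],(667,600)))"
```

```text
clock: 34.18
tool_pos: [625.1, -55.2, 21.8]
eef_rot: [[0.973, 0.232, -0.003], [0.232, -0.973, -0.003], [-0.003, 0.002, -1.0]]
ft_force: [0.4, -0.5, -1.0]
gripper_width: 0.0
clock: 34.6
tool_pos: [630.3, -75.6, 40.8]
eef_rot: [[0.973, 0.232, -0.002], [0.232, -0.973, -0.003], [-0.003, 0.002, -1.0]]
ft_force: [-0.6, 0.6, 1.1]
gripper_width: -0.2
s 72.69647656138095 lat -0.3716120042397814 41.96574763197706
```

View pics/c21.png

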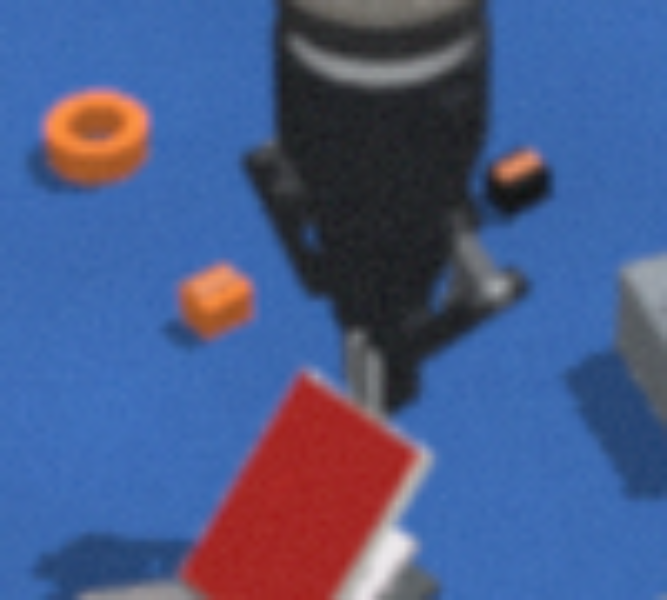

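The plate is rising on the fingers. I'll carry on along the arc.

```bash
python3 -m jog '[{"x":0,"y":6,"z":-6,"ax":0,"ay":0,"az":0},{"x":0,"y":14,"z":-13,"ax":0,"ay":0,"az":0},{"x":0,"y":23,"z":-19,"ax":0,"ay":0,"az":0},{"x":0,"y":33,"z":-24,"ax":0,"ay":0,"az":0},{"x":0,"y":43,"z":-27,"ax":0,"ay":0,"az":0}]'; python3 -c "
from h import *
g=r.grab_frame('scene')
p=r.sense()['tool_pos'];d=np.array(p)[:2]-[649,-148];print('s',d@[-.235,.972],'lat',d@[.972,.235],p[2])
save('c22.png',cv2.resize(g['color'][190:280,180:280],(667,600)))"
```

```text
clock: 35.07
tool_pos: [642.3, -120.8, 70.4]
eef_rot: [[0.973, 0.23, 0.002], [0.23, -0.973, -0.005], [0.001, 0.005, -1.0]]
ft_force: [0.3, 0.9, 1.1]
gripper_width: -0.5
s 24.205514273978245 lat -0.2759327024874825 70.475032841388
```

View pics/c22.png

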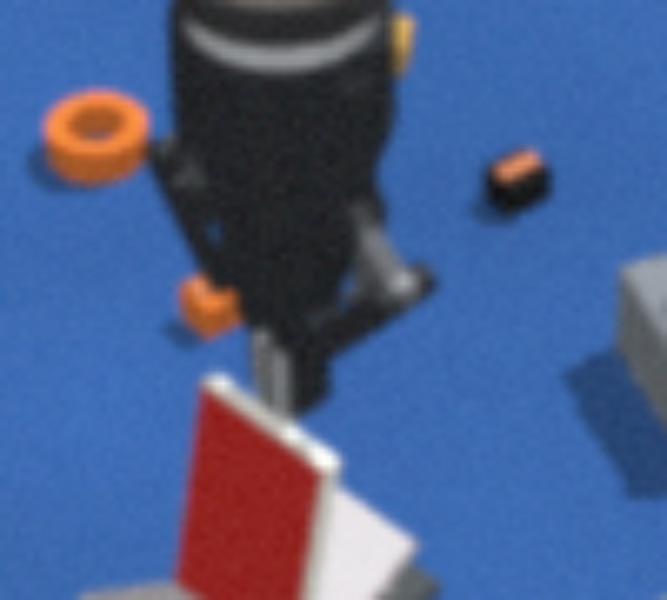

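```bash
python3 -m jog '[{"x":0,"y":8,"z":0,"ax":0,"ay":0,"az":0},{"x":0,"y":17,"z":0,"ax":0,"ay":0,"az":0},{"x":0,"y":26,"z":1,"ax":0,"ay":0,"az":0},{"x":0,"y":34,"z":3,"ax":0,"ay":0,"az":0},{"x":0,"y":40,"z":5,"ax":0,"ay":0,"az":0}]'; python3 -c "
from h import *
g=r.grab_frame('scene')
p=r.sense()['tool_pos'];d=np.array(p)[:2]-[649,-148];print('s',d@[-.235,.972],'lat',d@[.972,.235],p[2])
save('c23.png',cv2.resize(g['color'][190:280,180:280],(667,600)))"
```

```text
clock: 35.53
tool_pos: [652.0, -165.2, 65.1]
eef_rot: [[0.974, 0.225, 0.003], [0.225, -0.974, -0.008], [0.001, 0.009, -1.0]]
ft_force: [1.1, -1.0, 0.3]
gripper_width: -0.1
s -18.90527054528979 lat -1.6617738893839913 64.5019507989976
```

View pics/c23.png

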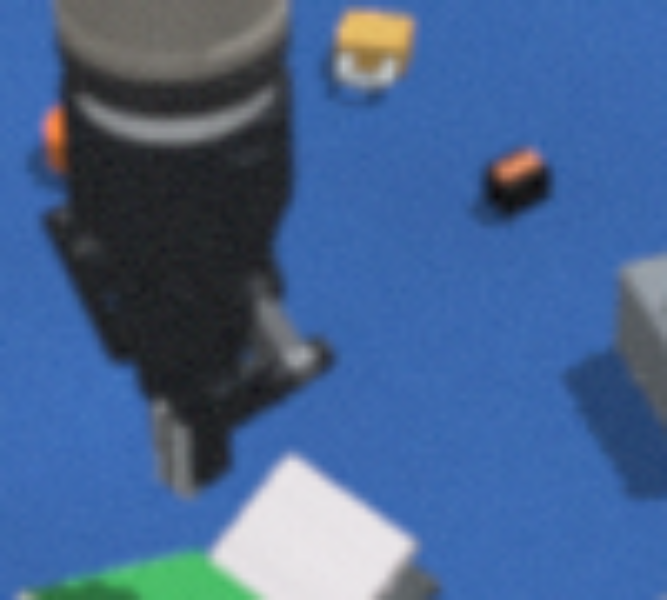

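It has tipped over and green is up. I'll retreat upward and check.

```bash
python3 -m jog '[{"x":0,"y":-5,"z":-10,"ax":0,"ay":0,"az":0},{"x":0,"y":-15,"z":-28,"ax":0,"ay":0,"az":0},{"x":0,"y":-30,"z":-48,"ax":0,"ay":0,"az":0},{"x":0,"y":-55,"z":-65,"ax":0,"ay":0,"az":0},{"x":0,"y":-85,"z":-75,"ax":0,"ay":0,"az":0}]';python3 -m jog '[{"x":0,"y":-35,"z":0,"ax":0,"ay":0,"az":0},{"x":0,"y":-75,"z":0,"ax":0,"ay":0,"az":0},{"x":0,"y":-110,"z":0,"ax":0,"ay":0,"az":0},{"x":0,"y":-140,"z":0,"ax":0,"ay":0,"az":0},{"x":0,"y":-160,"z":0,"ax":0,"ay":0,"az":0}]'
python3 - <<'E'
from m import *
f=r.grab_frame("top"); g=r.grab_frame("scene")
c=f["color"];hsv=cv2.cvtColor(c,cv2.COLOR_RGB2HSV); H,S,V=[hsv[...,i].astype(int) for i in range(3)]
for st,ce,m in blobs((H>50)&(H<80)&(S>90)&(V>90),50):
    if st[4]<900: print("green",st,ce.round(1),ray(f,*ce,38).round(1))
save("c24.png",cv2.resize(g["color"][80:320,60:380],(800,600)));save("c24t.png",cv2.resize(c[100:260,120:410],(800,441)))
E
python3 t.py 646 144 90 13.5
```

```text
clock: 36.0
tool_pos: [633.8, -83.3, 141.5]
eef_rot: [[0.975, 0.22, 0.006], [0.22, -0.975, -0.01], [0.004, 0.011, -1.0]]
ft_force: [0.9, 0.1, -0.2]
gripper_width: -0.1
clock: 36.42
tool_pos: [596.5, 79.3, 141.2]
eef_rot: [[0.974, 0.227, 0.006], [0.227, -0.974, -0.007], [0.004, 0.008, -1.0]]
ft_force: [1.0, 1.0, 0.1]
gripper_width: -0.1
green [264  62   8   9  51] [267.4  65.6] [881.8 -33.6  38. ]
green [265  81   8   9  51] [268.2  85. ] [814.3 -32.2  38. ]
green [303 114  30  28 498] [317.9 127.7] [ 661.6 -180.    38. ]
green [210 131  11  10  83] [214.9 135.6] [653.8 145.8  38. ]
t 36.52 pos [596.2  81.1 141.4] yaw 13.4 F [0.9 0.1 0.1] w -0.0 q7 -16
shift [ 62.8 -50.   51.4] len 95 turn [ 0.007 -0.005 -0.002] deg 0.5
```

View pics/c24.png

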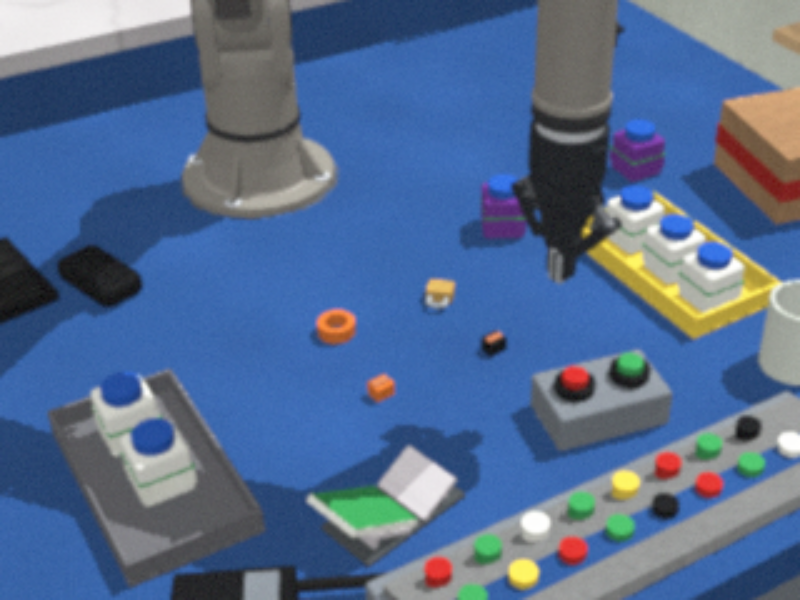

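View pics/c24t.png

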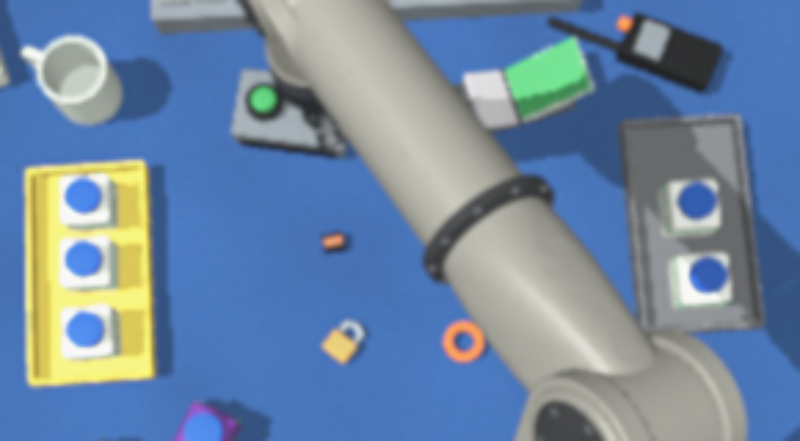

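The plate lies on the stand green face up, with its centre about 34 mm across and 5 mm along. Now I'll move over the green button at (646,143.5).

```bash
python3 -m jog '[{"x":14,"y":-11,"z":0,"ax":0,"ay":0,"az":0},{"x":32,"y":-26,"z":2,"ax":0.003,"ay":-0.003,"az":0},{"x":48,"y":-40,"z":10,"ax":0.006,"ay":-0.005,"az":0},{"x":59,"y":-47,"z":22,"ax":0.007,"ay":-0.005,"az":0},{"x":63,"y":-50,"z":35,"ax":0.007,"ay":-0.005,"az":0}]'; python3 t.py 646 143.5 75 13.5;  python3 -m jog '[{"x":0,"y":0,"z":5,"ax":0,"ay":0,"az":0},{"x":0,"y":0,"z":12,"ax":0,"ay":0,"az":0},{"x":0,"y":0,"z":20,"ax":0,"ay":0,"az":0},{"x":0,"y":0,"z":25,"ax":0,"ay":0,"az":0},{"x":0,"y":0,"z":28,"ax":0,"ay":0,"az":0}]'; python3 t.py 646 143.5 60 13.5;python3 -c "
from h import *
g=r.grab_frame('scene')
save('c25.png',cv2.resize(g['color'][160:280,240:360],(600,600)))"
```

```text
clock: 36.93
tool_pos: [647.4, 146.4, 106.8]
eef_rot: [[0.972, 0.233, 0.002], [0.233, -0.972, 0.002], [0.002, -0.002, -1.0]]
ft_force: [-0.4, -0.5, -0.3]
gripper_width: 0.2
t 36.93 pos [647.4 146.4 106.8] yaw 13.5 F [-0.4 -0.5 -0.3] w 0.2 q7 -21
shift [-2.1  2.5 31.8] len 32 turn [-0.002 -0.002 -0.   ] deg 0.2
clock: 37.35
tool_pos: [647.0, 145.0, 78.0]
eef_rot: [[0.973, 0.232, 0.001], [0.232, -0.973, 0.001], [0.001, -0.001, -1.0]]
ft_force: [0.3, 0.1, 0.4]
gripper_width: 0.2
t 37.35 pos [647. 145.  78.] yaw 13.4 F [0.3 0.1 0.4] w 0.2 q7 -22
shift [-1.3  1.2 18. ] len 18 turn [-0.001 -0.001 -0.002] deg 0.1
```

View pics/c25.png

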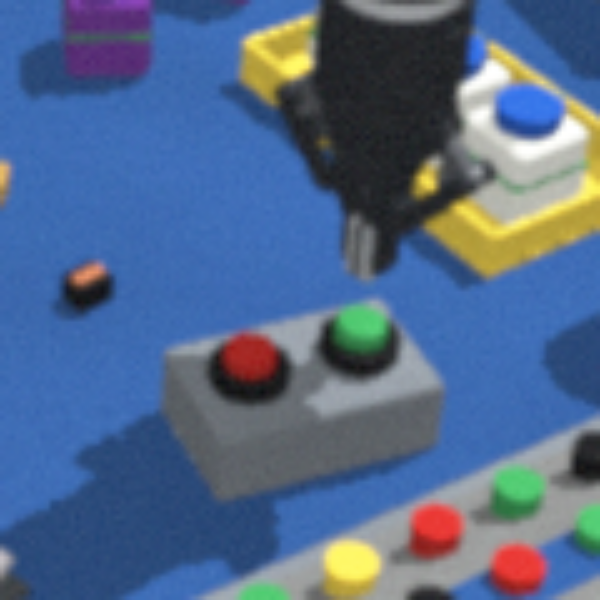

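```bash
python3 -m jog '[{"x":0,"y":0,"z":4,"ax":0,"ay":0,"az":0},{"x":-1,"y":1,"z":8,"ax":0,"ay":0,"az":0},{"x":-1,"y":1,"z":12,"ax":0,"ay":0,"az":0},{"x":-1,"y":1,"z":15,"ax":0,"ay":0,"az":0},{"x":-1,"y":1,"z":17,"ax":0,"ay":0,"az":0}]' | grep -E "tool_pos|ft"; python3 -m jog '[{"x":0,"y":0,"z":1,"ax":0,"ay":0,"az":0},{"x":0,"y":0,"z":2,"ax":0,"ay":0,"az":0},{"x":0,"y":0,"z":3,"ax":0,"ay":0,"az":0},{"x":0,"y":0,"z":4,"ax":0,"ay":0,"az":0},{"x":0,"y":0,"z":5,"ax":0,"ay":0,"az":0}]'| grep -E "tool_pos|ft"
```

```text
tool_pos: [645.9, 143.8, 60.2]
ft_force: [-0.2, -0.3, -0.3]
tool_pos: [646.0, 143.9, 55.3]
ft_force: [-0.4, -0.4, 0.5]
```

```bash
python3 -m jog '[{"x":0,"y":0,"z":1,"ax":0,"ay":0,"az":0},{"x":0,"y":0,"z":2,"ax":0,"ay":0,"az":0},{"x":0,"y":0,"z":3,"ax":0,"ay":0,"az":0},{"x":0,"y":0,"z":4,"ax":0,"ay":0,"az":0},{"x":0,"y":0,"z":4,"ax":0,"ay":0,"az":0}]'| grep -E "tool_pos|ft";python3 -c "
from h import *
g=r.grab_frame('scene')
save('c26.png',cv2.resize(g['color'][160:280,240:360],(600,600)))"
```

```text
tool_pos: [645.9, 143.8, 51.0]
ft_force: [0.1, 0.4, -0.8]
```

View pics/c26.png

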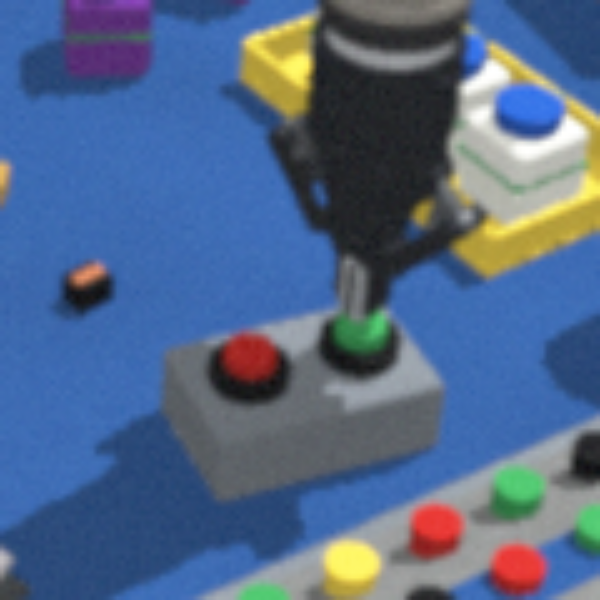

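The tip is just above the button top and centred on it. I'll press on slowly while watching the force.

```bash
python3 -m jog '[{"x":0,"y":0,"z":1,"ax":0,"ay":0,"az":0},{"x":0,"y":0,"z":2,"ax":0,"ay":0,"az":0},{"x":0,"y":0,"z":3,"ax":0,"ay":0,"az":0},{"x":0,"y":0,"z":4,"ax":0,"ay":0,"az":0},{"x":0,"y":0,"z":4,"ax":0,"ay":0,"az":0}]'| grep -E "tool_pos|ft"; python3 -m jog '[{"x":0,"y":0,"z":1,"ax":0,"ay":0,"az":0},{"x":0,"y":0,"z":2,"ax":0,"ay":0,"az":0},{"x":0,"y":0,"z":3,"ax":0,"ay":0,"az":0},{"x":0,"y":0,"z":3,"ax":0,"ay":0,"az":0},{"x":0,"y":0,"z":3,"ax":0,"ay":0,"az":0}]'| grep -E "tool_pos|ft"
```

```text
tool_pos: [645.9, 143.8, 47.0]
ft_force: [0.1, -1.1, -0.3]
tool_pos: [646.0, 143.9, 44.3]
ft_force: [-0.2, 0.0, 2.8]
```

```bash
python3 -m jog '[{"x":0,"y":0,"z":1,"ax":0,"ay":0,"az":0},{"x":0,"y":0,"z":2,"ax":0,"ay":0,"az":0},{"x":0,"y":0,"z":3,"ax":0,"ay":0,"az":0},{"x":0,"y":0,"z":3,"ax":0,"ay":0,"az":0},{"x":0,"y":0,"z":3,"ax":0,"ay":0,"az":0}]'| grep -E "tool_pos|ft"; python3 -m jog '[{"x":0,"y":0,"z":1,"ax":0,"ay":0,"az":0},{"x":0,"y":0,"z":2,"ax":0,"ay":0,"az":0},{"x":0,"y":0,"z":2,"ax":0,"ay":0,"az":0},{"x":0,"y":0,"z":2,"ax":0,"ay":0,"az":0},{"x":0,"y":0,"z":2,"ax":0,"ay":0,"az":0}]'| grep -E "tool_pos|ft"
```

```text
tool_pos: [646.0, 143.9, 41.5]
ft_force: [-0.7, -1.3, 4.3]
tool_pos: [646.1, 143.9, 40.8]
ft_force: [-3.1, -1.8, 8.6]
```

```bash
python3 -m jog '[{"x":0,"y":0,"z":1,"ax":0,"ay":0,"az":0},{"x":0,"y":0,"z":2,"ax":0,"ay":0,"az":0},{"x":0,"y":0,"z":2,"ax":0,"ay":0,"az":0},{"x":0,"y":0,"z":2,"ax":0,"ay":0,"az":0},{"x":0,"y":0,"z":2,"ax":0,"ay":0,"az":0}]'| grep -E "tool_pos|ft"; python3 -c "
from h import *
g=r.grab_frame('scene')
save('c27.png',cv2.resize(g['color'][160:280,240:360],(600,600)))"; python3 -m jog '[{"x":0,"y":0,"z":-5,"ax":0,"ay":0,"az":0},{"x":0,"y":0,"z":-20,"ax":0,"ay":0,"az":0},{"x":0,"y":0,"z":-50,"ax":0,"ay":0,"az":0},{"x":0,"y":0,"z":-80,"ax":0,"ay":0,"az":0},{"x":0,"y":0,"z":-100,"ax":0,"ay":0,"az":0}]'; python3 -m jog '[{"x":-15,"y":0,"z":-30,"ax":0,"ay":0,"az":0},{"x":-45,"y":0,"z":-60,"ax":0,"ay":0,"az":0},{"x":-80,"y":0,"z":-80,"ax":0,"ay":0,"az":0},{"x":-105,"y":0,"z":-80,"ax":0,"ay":0,"az":0},{"x":-120,"y":0,"z":-80,"ax":0,"ay":0,"az":0}]'; python3 -m jog '[{"x":0,"y":0,"z":0,"ax":0,"ay":0,"az":0},{"x":0,"y":0,"z":0,"ax":0,"ay":0,"az":0},{"x":0,"y":0,"z":0,"ax":0,"ay":0,"az":0},{"x":0,"y":0,"z":0,"ax":0,"ay":0,"az":0},{"x":0,"y":0,"z":0,"ax":0,"ay":0,"az":0}]' | grep clock
python3 - <<'E'
from m import *
f=r.grab_frame("top"); g=r.grab_frame("scene")
for j in jars(f):
    if j[1][0]<700: print(j[1].round(1))
save("c28.png",cv2.resize(g["color"][80:320,60:380],(800,600)));save("c28t.png",cv2.resize(f["color"][100:260,120:410],(800,441)))
E
```

```text
tool_pos: [646.1, 143.9, 40.7]
ft_force: [-3.8, -2.3, 11.5]
clock: 41.25
tool_pos: [646.8, 144.4, 142.7]
eef_rot: [[0.973, 0.232, 0.004], [0.232, -0.973, 0.002], [0.004, -0.001, -1.0]]
ft_force: [-0.3, 1.6, 0.1]
gripper_width: -0.3
clock: 41.67
tool_pos: [528.1, 117.0, 223.4]
eef_rot: [[0.972, 0.233, 0.006], [0.233, -0.972, 0.001], [0.006, 0.0, -1.0]]
ft_force: [-0.2, 0.1, -0.3]
gripper_width: -0.0
clock: 42.08
[543.6 344.4  70. ]
[ 500.9 -326.2   70. ]
[473.1 344.4  70. ]
[ 417.8 -329.6   70. ]
[396.1 343.   70. ]
```

View pics/c27.png

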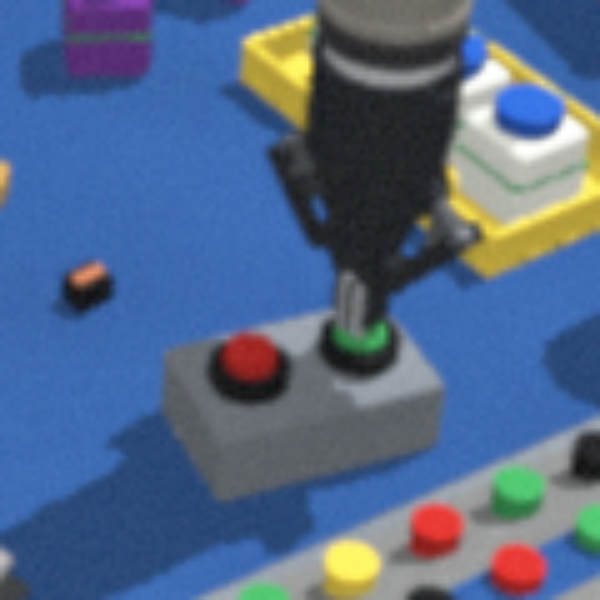

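View pics/c28.png

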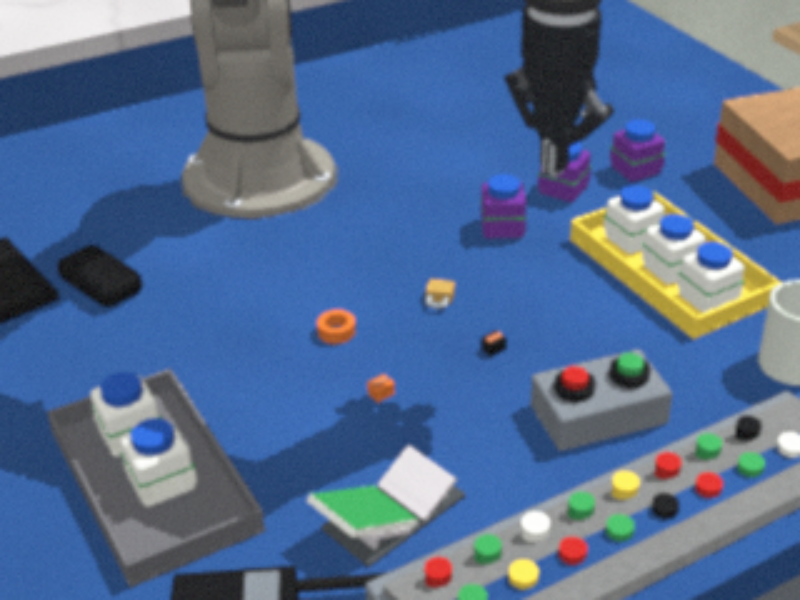

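View pics/c28t.png

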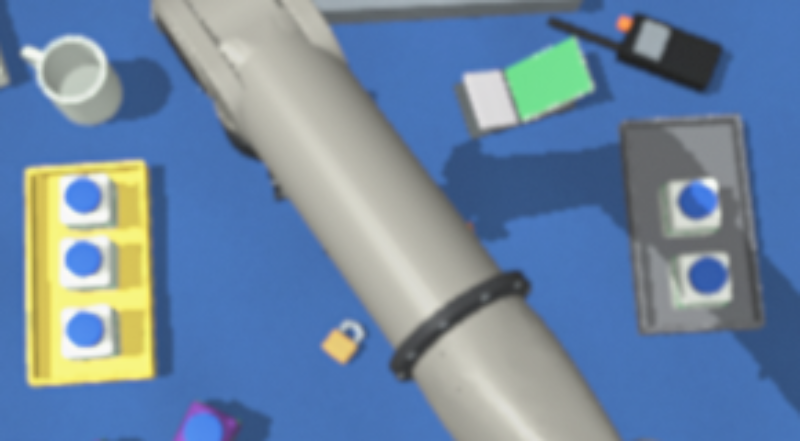

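The button was pressed down into its collar (11.5 N, about 6 mm of travel) and sprang back. All five jars are in the trays, the plate is green face up, and the arm is clear. I'll hand it in.

```bash
python3 -c "
from plant import r
s=r.sense(); print(s['clock'],s['ft_force'],s['dq']); print(r.close_job())"
```

```text
42.1833 [-0.51155033  0.35658022  0.79799317] [ 0.176973   -0.46391047 -0.09587841  0.10608673 -0.18888982 -0.01084868
 -0.06864156]
the job is handed in; nothing more can be done
None
```

The job is done and handed in at 42.2 s of the 208 s allowed. No verdict was reported.

- **Jars:** I found five white jars and lifted each one. Three were full, at about 5.0, 3.8 and 5.0 N, and went upright in a row in the yellow tray. Two were empty, at about 1.1 and 1.2 N, and went in the grey tray. One jar was knocked aside during the run, and I found its new position before picking it up. The grip was never seen to slip.
- **Plate:** I pushed it over its foot with the closed fingers. The last pictures show it on the stand with the green face up, about 34 mm across and 5 mm along from the stand's centre.
- **Button:** The green button went down about 6 mm into its collar at 11.5 N and sprang back. The red button was not touched.
- **Last checks:** Both cameras show five jars in the trays, the plate green face up and the arm clear of everything. The fuse blocks, padlock, tape roll, mug and radio look where they started, judged by eye. In the last top view the arm hid some of them, and the scene view cuts off part of the mug and radio.
- **Disagreements:** The fingertips appeared about 10 mm higher in the scene camera than the reported TCP, so I went lower than planned for the grasps, the plate and the button. The two cameras differed by about 10 mm in x on the trays and stand. I used the top view, which matched where the jars were set down to within about 3 mm.

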